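# Load and position the shuttle of a UV curing station

### The arm

A 7-joint arm with a two-finger parallel gripper is mounted at the origin on the work surface. World frame = base frame: x ahead of the robot, y to its left, z up, the work surface at z = 0. Lengths are in m, angles in degrees, forces in N, time in s.
With the tool pointing down it reaches from about 0.425 to 0.875 m from the base axis. Payload 4.7 kg.
Tool frame: the origin (TCP) lies between the finger pads; the fingertips stand 25 mm ahead of it and the grasp point (between the pads) lies 6 mm ahead of it (env.tip_reach is the distance from the TCP to the fingertips, in m); z points along the fingers, y is the direction in which the jaws open and shut (so a half turn about z gives the same grasp; the last joint's range is limited). The gripper opens to 87 mm and grips with 3 to 60 N. Pads are 19 mm wide; open, the fingers measure 117 mm over their backs; the gripper's body (75 mm by 190 mm) begins 51 mm behind the grasp point.
Start: joints at [70.766, 18.392, -4.016, 83.108, 1.295, 78.541, -3.26], TCP at [0.223, -0.611, 0.248] pointing down, gripper open.
Joint ranges: [-163.93, 163.93], [-17.29, 119.83], [-79.2, 71.16], [3.27, 140.29], [-89.18, 269.18], [5.43, 117.66], [-154.24, 154.24]. Speed limits (degrees/s): [147.25, 147.25, 180, 180, 180, 180, 180].

### API

Orientations are given as [roll, pitch, yaw] about the fixed x, y, z axes, in that order (R = Rz(yaw) Ry(pitch) Rx(roll)).
In Python, from cell import env, viewer, job gives the robot as it stands.
- The arm moves only by the tool move_arm, never from a script. Its argument "steps" is a list of rows, each a list of 7 numbers: the finger opening in cm, from 0 to 8.7, then the shift along the tool's x, y, z in cm, then the turn, a rotation vector about the tool's x, y, z in rad. In form: [[fingers, tx, ty, tz, wx, wy, wz], ...]. A call has 1 to 5 rows; each row shifts and turns the commanded pose from where the row before left it, along the tool's axes as they then stand; what a row does not reach is not made up. A row lasts 1/12 s, in which the tool goes at most 41.7 mm and 7.16 degrees, less where a joint would pass 70% of its speed; a pose out of reach is approached as far as the arm can. A call is refused whole if a number of a shift passes 4.17 or a number of a turn 0.125, either way. A call with a gripper value outside its range is refused whole. The fingers move at their own pace and stop on an object; "force" is the grip in N (left out, the last holds). Time passes only in rows, so rows that do not move let the fingers close. It gives the time, the measured TCP pose, the force and the opening at its end, in the units of the state.
- env.get_obs(): the state, without advancing time (a new reading comes with each control period).
- viewer.read_camera(name): name is "side" or "top" or "wrist"; returns a dict with "img" (420x560x3 uint8, red, green, blue), "vfov" (degrees; the focal length in pixels is half the picture's height over the tangent of half this angle, whatever the lens; pixels are square), "cx", "cy" (the principal point, pixels), "extrinsics" (4x4, takes a point from world to camera coordinates); the wrist camera has in their place "mount" (4x4, takes a point from camera to tool coordinates, whose origin is the TCP and whose axes are the flange's). Camera axes: x right, y down, z forward; pixel columns grow to the right and rows downward; lengths in m; the calibration is good to about 2 mm. A picture is of the moment at which its call begins: read the wrist's pose just before it. There is no depth.
- job.sign_off(): hands the job in, once; it reports no verdict.
The state is a dict: "time_s": time; "qpos": joint angles; "joint_velocities": joint speeds; "effort": joint torques, N m; "tool_pos": TCP position; "tool_rot": TCP orientation; "force": force on the tool from outside, world axes, zero at the start; "wrist_torque": the same for the moment, N m; "grip_width": finger opening in m.
Only numpy, scipy, OpenCV 4.12 (cv2) and the standard library are available. Lean on these libraries where they do the work, as an engineer would, in place of code of your own. Each camera call takes 0.05 s, during which the arm holds its last target.

### The job

The sample foot lying on the round rubber pad shows which post mounts are to be cured. Slide the curing shuttle by its grip out to the loading end; there set every mount with a foot of that shape (two or three) upright in the middle of a nest pad, one to a pad, and press each down until its pad is fully home. Then slide the shuttle in until its grip lines up with the index pointer and, at any time, set the lamp control's fader level with the dark steel mark beside its slot, leaving the mounts of other shapes in their bins and everything else undisturbed.

Things in the scene. Friction and masses are not known exactly. Their poses are not given: they have to be found in the camera images.
- shuttle_grip (a point): Centre of the shuttle's grip: black upright block 28 mm (x) by 20 mm (y) and 45 mm tall (top 22 mm above this point) on one end of the flat aluminium shuttle, a plate 140 by 270 mm, its top 24.5 mm above the bench. The point's y axis is the slide direction towards the lamp head, z is up.
- shuttle (a joint): Slide of the shuttle along its base, a dark plate 150 mm wide, 12 mm high (m): 0 is the loading end (hard stop, grip and nests farthest from the lamp), growing along the grip's y axis to 0.15. The grey lamp head, a box 120 mm wide and 100 mm high, stands at the end of the track, its face 405 mm along y from where the grip is at 0. About 2 N of friction; it stays where it is left. Starts between 0.05 and 0.10.
- index: Index pointer: small steel flag 12 mm wide, 26 mm tall, beside the track on the side away from the robot, its narrow tip pointing at the shuttle. Axes parallel to the grip's. Cure position: the grip's centreline level with the pointer's, i.e. the grip's y in this frame is 0 (joint shuttle between 0.09 and 0.135, short of the stop).
- nest1_top (a point): Top centre of nest pad 1: round black pad 44 mm in diameter on the shuttle, 60 mm from the grip towards the lamp head. Raised at first (this point 14.5 mm below the grip's centre), it carries a mount without sinking; pressed through the mount with more than about 6 N it goes down 6 mm to its stop, fully home (20.5 mm below), and stays down.
- nest2_top (a point): Top centre of nest pad 2: round black pad 44 mm in diameter on the shuttle, 118 mm from the grip towards the lamp head. Raised at first (this point 14.5 mm below the grip's centre), it carries a mount without sinking; pressed through the mount with more than about 6 N it goes down 6 mm to its stop, fully home (20.5 mm below), and stays down.
- nest3_top (a point): Top centre of nest pad 3: round black pad 44 mm in diameter on the shuttle, 176 mm from the grip towards the lamp head. Raised at first (this point 14.5 mm below the grip's centre), it carries a mount without sinking; pressed through the mount with more than about 6 N it goes down 6 mm to its stop, fully home (20.5 mm below), and stays down.
- round1_mid (a point): Post mount with round foot (may be absent), 80 g, 50 mm tall: black plastic post 18 mm in diameter on the middle of a steel foot 8 mm thick, its outline a disc 44 mm in diameter. This point is on the axis, 25 mm above the underside; z up the post. Starts upright in its shape's grey bin (115 by 190 mm, floor 6 mm, wall tops 18 mm above the bench); the bins swap places.
- round2_mid (a point): Post mount with round foot (may be absent), 80 g, 50 mm tall: black plastic post 18 mm in diameter on the middle of a steel foot 8 mm thick, its outline a disc 44 mm in diameter. This point is on the axis, 25 mm above the underside; z up the post. Starts upright in its shape's grey bin (115 by 190 mm, floor 6 mm, wall tops 18 mm above the bench); the bins swap places.
- round3_mid (a point): Post mount with round foot (may be absent), 80 g, 50 mm tall: black plastic post 18 mm in diameter on the middle of a steel foot 8 mm thick, its outline a disc 44 mm in diameter. This point is on the axis, 25 mm above the underside; z up the post. Starts upright in its shape's grey bin (115 by 190 mm, floor 6 mm, wall tops 18 mm above the bench); the bins swap places.
- sample_round_top (a point): Centre of the top of the sample foot of round outline: a bare 8 mm steel plate, a disc 44 mm in diameter, without post, fixed down. Just one of the three samples lies on the round sample pad; the other two lie in the wooden gauge tray and do not matter.
- square1_mid (a point): Post mount with square foot (may be absent), 80 g, 50 mm tall: black plastic post 18 mm in diameter on the middle of a steel foot 8 mm thick, its outline a 34 mm square. This point is on the axis, 25 mm above the underside; z up the post. Starts upright in its shape's grey bin (115 by 190 mm, floor 6 mm, wall tops 18 mm above the bench); the bins swap places.
- square2_mid (a point): Post mount with square foot (may be absent), 80 g, 50 mm tall: black plastic post 18 mm in diameter on the middle of a steel foot 8 mm thick, its outline a 34 mm square. This point is on the axis, 25 mm above the underside; z up the post. Starts upright in its shape's grey bin (115 by 190 mm, floor 6 mm, wall tops 18 mm above the bench); the bins swap places.
- square3_mid (a point): Post mount with square foot (may be absent), 80 g, 50 mm tall: black plastic post 18 mm in diameter on the middle of a steel foot 8 mm thick, its outline a 34 mm square. This point is on the axis, 25 mm above the underside; z up the post. Starts upright in its shape's grey bin (115 by 190 mm, floor 6 mm, wall tops 18 mm above the bench); the bins swap places.
- sample_square_top (a point): Centre of the top of the sample foot of square outline: a bare 8 mm steel plate, a 34 mm square, without post, fixed down. Just one of the three samples lies on the round sample pad; the other two lie in the wooden gauge tray and do not matter.
- cross1_mid (a point): Post mount with cross foot (may be absent), 80 g, 50 mm tall: black plastic post 18 mm in diameter on the middle of a steel foot 8 mm thick, its outline an equal-armed cross, 46 mm across, arms 14 mm wide. This point is on the axis, 25 mm above the underside; z up the post. Starts upright in its shape's grey bin (115 by 190 mm, floor 6 mm, wall tops 18 mm above the bench); the bins swap places.
- cross2_mid (a point): Post mount with cross foot (may be absent), 80 g, 50 mm tall: black plastic post 18 mm in diameter on the middle of a steel foot 8 mm thick, its outline an equal-armed cross, 46 mm across, arms 14 mm wide. This point is on the axis, 25 mm above the underside; z up the post. Starts upright in its shape's grey bin (115 by 190 mm, floor 6 mm, wall tops 18 mm above the bench); the bins swap places.
- cross3_mid (a point): Post mount with cross foot (may be absent), 80 g, 50 mm tall: black plastic post 18 mm in diameter on the middle of a steel foot 8 mm thick, its outline an equal-armed cross, 46 mm across, arms 14 mm wide. This point is on the axis, 25 mm above the underside; z up the post. Starts upright in its shape's grey bin (115 by 190 mm, floor 6 mm, wall tops 18 mm above the bench); the bins swap places.
- sample_cross_top (a point): Centre of the top of the sample foot of cross outline: a bare 8 mm steel plate, an equal-armed cross, 46 mm across, arms 14 mm wide, without post, fixed down. Just one of the three samples lies on the round sample pad; the other two lie in the wooden gauge tray and do not matter.
- sample_pad_top (a point): Centre of the top of the sample pad: black rubber disc 80 mm in diameter, 4 mm thick. The sample foot lying on it (at its centre) shows which shape is wanted.
- fader_grip (a point): Centre of the lamp control's fader grip: black block 16 mm (x, slide direction) by 22 mm (y), 30 mm tall, on a white box 140 by 90 mm whose top is 40 mm above the bench; the grip's top is 15 mm above this point. Its x axis is the slide direction (roughly away from the robot), z up.
- fader (a joint): Slide of the fader (m), 0 to 0.07, growing along the grip's x axis. About 1.5 N of friction; stays where it is left. Starts between 0 and 0.015.
- fader_mark: Fader mark: small dark steel block 10 mm wide, 6 mm high, fixed on top of the lamp control beside the slot, its thin tip towards the fader. Axes parallel to the fader grip's. Target: the grip's x in this frame is 0 (joint fader between 0.032 and 0.06).
- solvent: Bystander, leave alone: clear solvent bottle with white cap, 44 mm diameter, 120 mm tall.
- pillar: Bystander, leave alone: steel pillar 25 mm diameter, 60 mm tall.
Mind the look-alikes: they are no part of the job. Leave any purple look-alike of the part that bears cross3_mid alone. What is shaped like the part that bears round2_mid but blue is not meant.

How it is judged:
By the outcome, as a careful person would: the job done as asked, in the order asked, and still so for the second after the job is handed in, with the robot touching nothing.
Of round1, round2, round3 only 2 to 3 are there at a start; the rules pass over those that are not, and their reading is None.
Of square1, square2, square3 only 2 to 3 are there at a start; the rules pass over those that are not, and their reading is None.
Of cross1, cross2, cross3 only 2 to 3 are there at a start; the rules pass over those that are not, and their reading is None.
At some moment in a run one of round1, round2, round3, square1, square2, square3, cross1, cross2, cross3 may be knocked a few centimetres aside while the robot is not near it.
It also fails if it takes over 210 s, if anything falls off the work surface, if the arm or the gripper's body presses on something with over 40 N, if the wrist force passes 120 N, or if a joint passes its speed limit or range.

## Working session

There is one attempt and no reset: what is moved stays moved. The work goes in short steps, Python scripts to look and compute and a tool call to move; the robot and the scene stay as the last step left them, time stands still between calls to the robot, and variables do not carry over. Pictures are saved under pics/ and viewed, and the job is handed in when it is done.

Besides the shell and the picture viewer there is one more tool, called after "Request:" as name([rows], argument=value, ...), one row to a line, values as JSON. move_arm: Moves the arm, as the interface text tells. Its arguments: {"type":"object","properties":{"steps":{"type":"array"},"force":{"type":"number"}},"required":["steps"]}

```bash
mkdir -p pics; ls
python3 - <<'E'
from cell import env, viewer, job
import cv2
o=env.get_obs(); print(o)
for n in ["side","top","wrist"]:
    c=viewer.read_camera(n); cv2.imwrite(f"pics/{n}0.png",c["img"][:,:,::-1])
    print(n,{k:v for k,v in c.items() if k!="img"})
E
```

```text
pics
{'time_s': 0.0, 'qpos': array([70.76636344, 18.43810441, -4.01503309, 83.17297065,  1.29368689,
       78.53863622, -3.26021822]), 'joint_velocities': array([ 0.04060926,  0.06016667, -0.05352964,  0.02644586, -0.09554705,
       -0.15556514,  0.01537409]), 'effort': array([ 3.74984247e-04, -4.91285813e+01, -4.03802712e-01, -3.12533748e+01,
       -6.38090051e-02,  4.37116460e-02,  1.75293439e-04]), 'tool_pos': array([ 0.22254889, -0.61020433,  0.24648912]), 'tool_rot': array([-1.79895450e+02,  4.42706011e-03,  2.00423941e+01]), 'force': array([ 0.18762867,  0.24420354, -1.22204192]), 'wrist_torque': array([ 0.01126438, -0.02028195,  0.03848614]), 'grip_width': 0.08703873402935237}
side {'vfov': 44.55303996683474, 'cx': 279.61432922878316, 'cy': 215.17147829106617, 'extrinsics': array([[-0.96673257, -0.25490132, -0.02129443,  0.48654278],
       [-0.14414829,  0.61167605, -0.77786482,  0.125783  ],
       [ 0.21130407, -0.7489177 , -0.62807075,  1.09604176],
       [ 0.        ,  0.        ,  0.        ,  1.        ]])}
top {'vfov': 42.84560696516655, 'cx': 282.20465948763393, 'cy': 215.0772414165628, 'extrinsics': array([[ 0.02551578, -0.99967061,  0.0027584 , -0.03168108],
       [-0.98434215, -0.02560575, -0.17439859,  0.54209983],
       [ 0.17441178,  0.00173471, -0.98467128,  1.25837576],
       [ 0.        ,  0.        ,  0.        ,  1.        ]])}
wrist {'vfov': 71.6190757015028, 'cx': 273.46836918379694, 'cy': 211.299299345988, 'mount': array([[ 3.89888341e-04, -9.68936698e-01, -2.47308559e-01,
         6.80177588e-02],
       [ 9.99999536e-01,  1.59845748e-04,  9.50261282e-04,
        -1.60631487e-03],
       [-8.81211807e-04, -2.47308814e-01,  9.68936310e-01,
        -1.37234495e-01],
       [ 0.00000000e+00,  0.00000000e+00,  0.00000000e+00,
         1.00000000e+00]])}
```

View pics/top0.png

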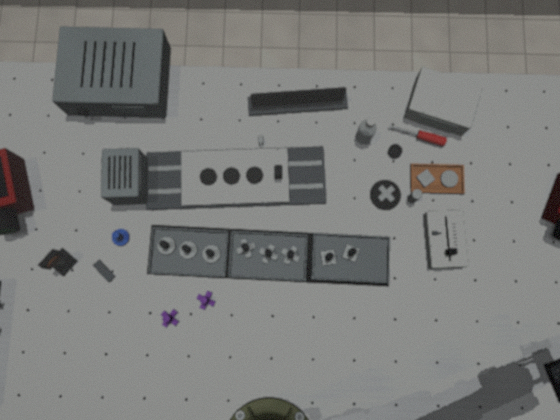

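View pics/side0.png

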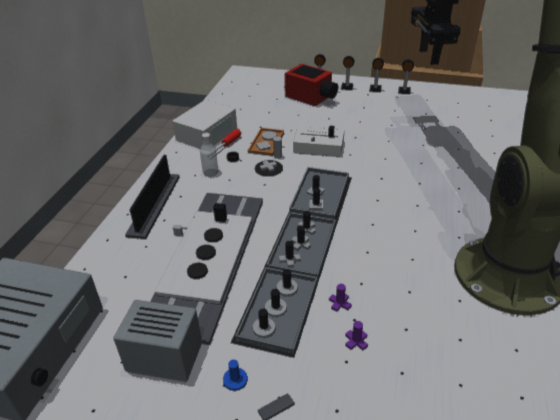

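View pics/wrist0.png

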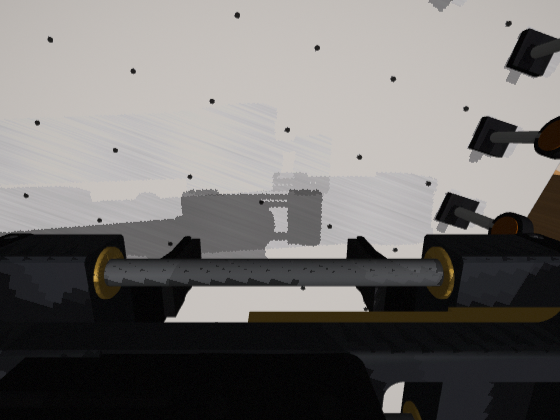

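```bash
cat > h.py <<'E'
import numpy as np, cv2
from cell import env, viewer, job
from scipy.spatial.transform import Rotation as Ro
def cam(n):
    o=env.get_obs(); c=viewer.read_camera(n)
    f=210/np.tan(np.radians(c["vfov"]/2)); c["f"]=f
    if n=="wrist":
        T=np.eye(4); T[:3,:3]=Ro.from_euler("xyz",o["tool_rot"],degrees=True).as_matrix(); T[:3,3]=o["tool_pos"]
        c["W"]=T@c["mount"]
    else: c["W"]=np.linalg.inv(c["extrinsics"])
    return c
def ray(c,u,v):
    d=np.array([(u-c["cx"])/c["f"],(v-c["cy"])/c["f"],1.]); return c["W"][:3,3],c["W"][:3,:3]@d
def onz(c,u,v,z):
    p,d=ray(c,u,v); return p+d*(z-p[2])/d[2]
def px(c,P):
    q=np.linalg.inv(c["W"])@np.append(P,1); return np.array([c["cx"]+c["f"]*q[0]/q[2],c["cy"]+c["f"]*q[1]/q[2]])
def two(c1,p1,c2,p2):
    a,d=ray(c1,*p1); b,e=ray(c2,*p2)
    s,_,_,_=np.linalg.lstsq(np.c_[d,-e],b-a,rcond=None)
    A=a+s[0]*d;B=b+s[1]*e; return (A+B)/2,np.linalg.norm(A-B)
def save(c,name,x0=0,y0=0,x1=560,y1=420,k=1):
    im=c["img"][y0:y1,x0:x1,::-1]; im=cv2.resize(im,None,fx=k,fy=k,interpolation=cv2.INTER_CUBIC if k>1 else cv2.INTER_AREA)
    im=np.ascontiguousarray(im)
    if k>1:
        for x in range((x0+19)//20*20,x1,20):
            cv2.line(im,(int((x-x0)*k),0),(int((x-x0)*k),5),(0,0,255),1); cv2.putText(im,str(x),(int((x-x0)*k)+1,14),0,.35,(0,0,255),1)
        for y in range((y0+19)//20*20,y1,20):
            cv2.line(im,(0,int((y-y0)*k)),(5,int((y-y0)*k)),(0,0,255),1); cv2.putText(im,str(y),(7,int((y-y0)*k)+4),0,.35,(0,0,255),1)
    cv2.imwrite("pics/"+name,im)
E
python3 - <<'E'
from h import *
c=cam("top"); save(c,"t1.png",100,120,340,300,3.3); save(c,"t2.png",360,120,500,290,3.5)
E
```

```text
(no output)
```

View pics/t1.png

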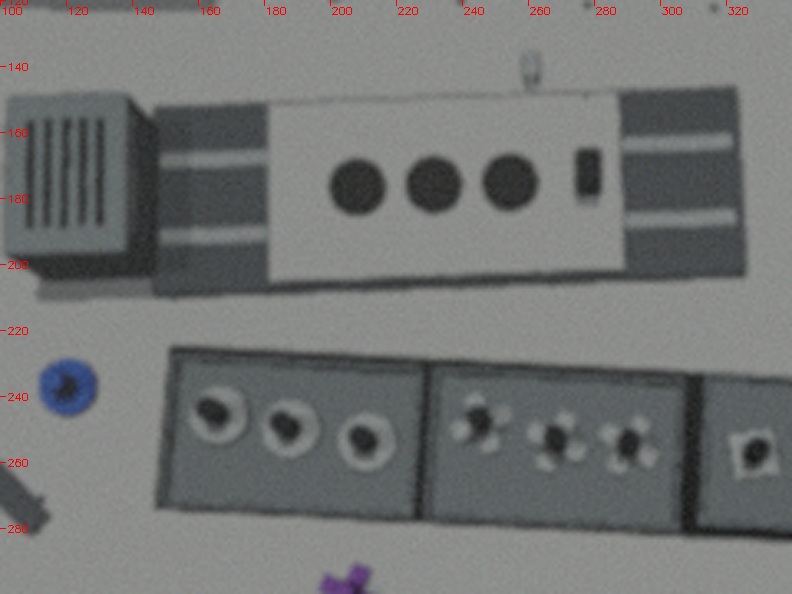

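View pics/t2.png

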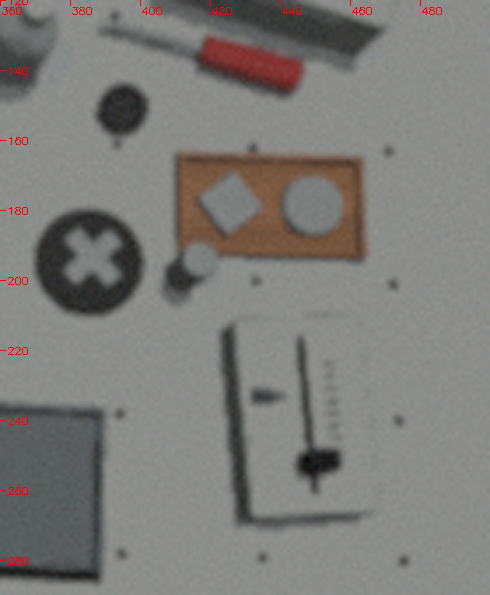

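Run:
```python
from h import *
c=cam("top"); im=c["img"]
s=cam("side"); save(s,"s1.png",160,190,330,350,4.2); save(s,"s2.png",240,110,360,220,5)
g=im.max(2)
def comps(x0,y0,x1,y1,th):
    m=(g[y0:y1,x0:x1]<th).astype(np.uint8)
    n,l,st,ce=cv2.connectedComponentsWithStats(m)
    for i in range(1,n):
        if st[i,4]>15: print(st[i]+np.array([x0,y0,0,0,0]),ce[i]+[x0,y0])
    return [(ce[i]+[x0,y0]) for i in range(1,n) if st[i,4]>100]
N=comps(190,155,290,195,90)
for p in N: print(onz(c,*p,.0325),onz(c,*p,.0695))
print("posts"); comps(232,235,306,275,55)
print("idx",onz(c,260.9,141.2,.02))
for p in [(149.8+0,0)]: pass
print("mark",onz(c,360+265/3.5,120+397/3.5,.046),onz(c,360+318/3.5,120+462/3.5,.07))
```

```text
[274 165   8  15 106] [277.82075472 172.02830189]
[200 168  17  17 219] [207.83105023 176.31506849]
[223 167  17  18 222] [230.93243243 175.50900901]
[246 167  17  17 222] [254.05405405 174.84234234]
[ 0.65460212 -0.0039101   0.0325    ] [ 0.64494397 -0.00436684  0.0695    ]
[0.63897408 0.17070835 0.0325    ] [0.62976031 0.16528635 0.0695    ]
[0.64256  0.113076 0.0325  ] [0.63324427 0.10929277 0.0695    ]
[0.6457913  0.05533531 0.0325    ] [0.63638368 0.05319393 0.0695    ]
posts
[242 244   6   7  30] [244.93333333 247.16666667]
[266 250   5   7  30] [267.93333333 252.9       ]
[288 251   5   7  30] [290.06666667 254.06666667]
idx [0.73784549 0.04164519 0.02      ]
mark [ 0.50745273 -0.39184927  0.046     ] [ 0.46030523 -0.41974795  0.07      ]
```

View pics/s1.png

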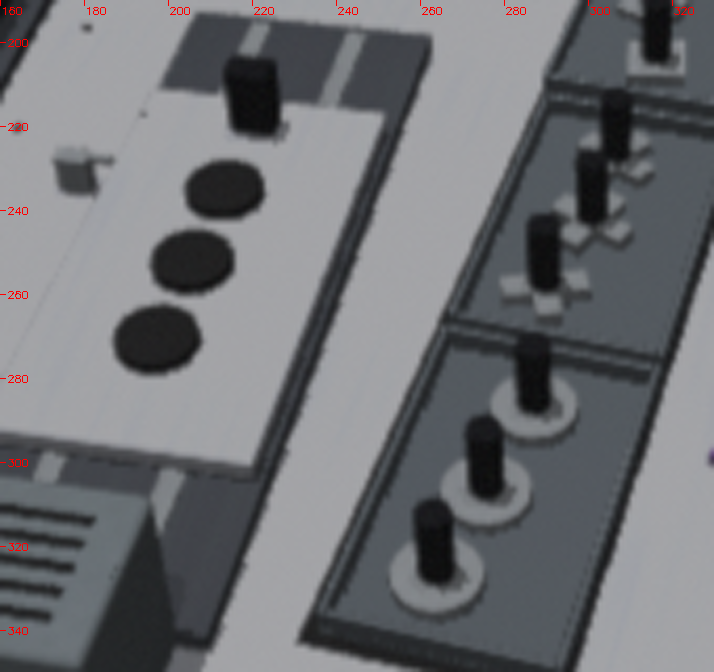

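View pics/s2.png

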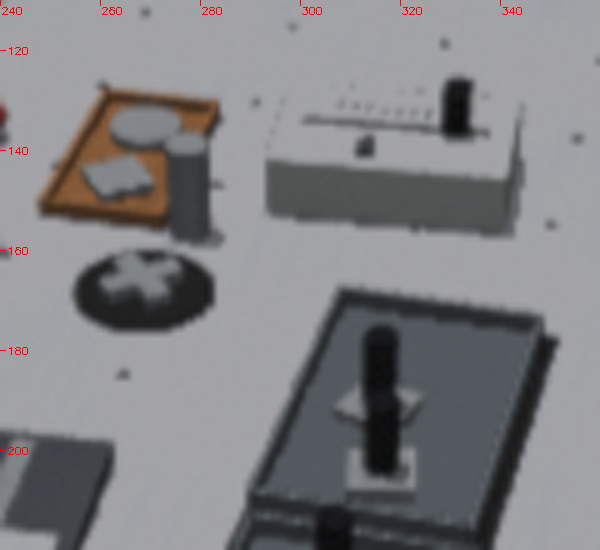

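```bash
cat >> h.py <<'E'
def plan(pos,yaw,n,w=None,p0=None,y0=None):
    o=env.get_obs(); R0=Ro.from_euler("xyz",o["tool_rot"],degrees=True)
    p=np.array(o["tool_pos"]) if p0 is None else np.array(p0)
    if y0 is not None: R0=Ro.from_euler("xyz",[180,0,y0],degrees=True)
    R1=Ro.from_euler("xyz",[180,0,yaw],degrees=True)
    dv=(R0.inv()*R1).as_rotvec()
    print("pose",o["tool_pos"].round(4),o["tool_rot"].round(2),"F",o["force"].round(2),"w",round(o["grip_width"]*1000,1),"t",o["time_s"])
    d=(np.array(pos)-p)/n; R=R0
    for i in range(n):
        t=R.inv().apply(d)*100
        print([round(float(x),2) for x in t]+[round(float(x),3) for x in dv/n])
        R=R*Ro.from_rotvec(dv/n)
E
python3 - <<'E'
from h import *
c=cam("top")
a=onz(c,446.3,216.6,.04);b=onz(c,450.3,260.6,.04); print(a,b,np.degrees(np.arctan2(*(a-b)[[1,0]])))
plan([.47,-.42,.22],93.7,11)
E
```

```text
[ 0.55077866 -0.42061179  0.04      ] [ 0.44281395 -0.42727375  0.04      ] 3.5309616955520298
pose [ 0.2227 -0.6106  0.2473] [-179.98    0.     20.04] F [-0.51 -0.42  0.32] w 86.8 t 0.35
[2.71, -0.86, 0.25, -0.0, -0.0, -0.117]
[2.79, -0.54, 0.25, -0.0, -0.0, -0.117]
[2.83, -0.21, 0.25, -0.0, -0.0, -0.117]
[2.84, 0.12, 0.25, -0.0, -0.0, -0.117]
[2.8, 0.45, 0.25, -0.0, -0.0, -0.117]
[2.73, 0.78, 0.25, -0.0, -0.0, -0.117]
[2.62, 1.09, 0.25, -0.0, -0.0, -0.117]
[2.48, 1.39, 0.25, -0.0, -0.0, -0.117]
[2.3, 1.67, 0.25, -0.0, -0.0, -0.117]
[2.09, 1.92, 0.25, -0.0, -0.0, -0.117]
[1.85, 2.15, 0.25, -0.0, -0.0, -0.117]
```

Request:
move_arm([
  [5,2.7,-0.85,0.25,0,0,-0.117],
  [5,2.8,-0.55,0.25,0,0,-0.117],
  [5,2.8,-0.2,0.25,0,0,-0.117],
  [5,2.85,0.1,0.25,0,0,-0.117],
  [5,2.8,0.45,0.25,0,0,-0.117],
])

```text
time_s: 0.77
tool_pos: [0.3357, -0.5229, 0.2351]
tool_rot: [180.0, 0.0, 53.9]
force: [0.8, -0.3, 0.1]
grip_width: 0.0614
```

Request:
move_arm([
  [5,2.7,0.8,0.25,0,0,-0.117],
  [5,2.6,1.1,0.25,0,0,-0.117],
  [5,2.5,1.4,0.25,0,0,-0.117],
  [5,2.3,1.7,0.25,0,0,-0.117],
  [5,2.1,1.9,0.25,0,0,-0.117],
])

```text
time_s: 1.18
tool_pos: [0.4485, -0.4365, 0.2226]
tool_rot: [180.0, 0.0, 87.4]
force: [0.4, -0.5, 0.0]
grip_width: 0.0502
```

Request:
move_arm([
  [5,1.85,2.15,0.25,0,0,-0.117],
  [5,0,0,0,0,0,0],
])

```text
time_s: 1.35
tool_pos: [0.4757, -0.4134, 0.2197]
tool_rot: [179.8, -0.2, 94.6]
force: [0.1, 1.5, 0.3]
grip_width: 0.0502
```

Run:
```python
from h import *
o=env.get_obs();print(o["tool_pos"],o["tool_rot"],o["force"],o["time_s"])
c=cam("wrist"); save(c,"w1.png",k=1.4)
```

```text
[ 0.47572579 -0.41338283  0.21971254] [179.78196586  -0.2182864   94.58848637] [0.07570653 1.53117773 0.3043933 ] 1.35
```

View pics/w1.png

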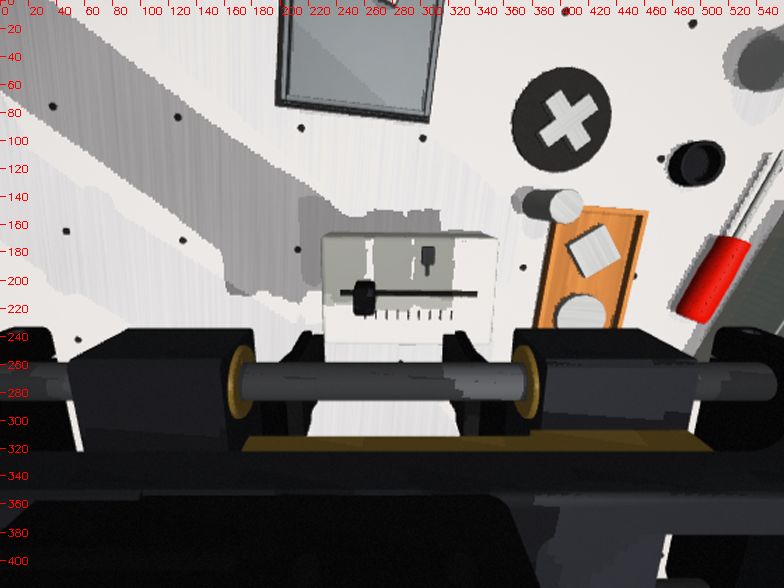

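Run:
```python
from h import *
c=cam("wrist"); save(c,"w2.png",225,160,360,250,5.8)
```

```text
(no output)
```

View pics/w2.png

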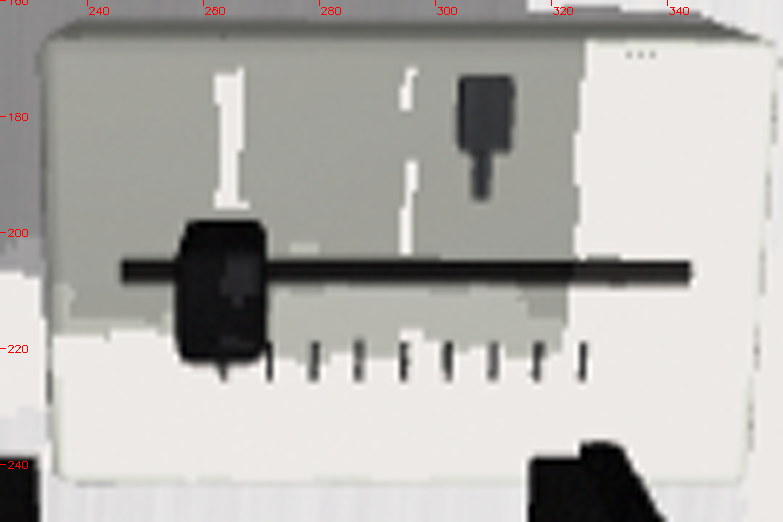

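Run:
```python
from h import *
c=cam("wrist")
F=onz(c,263.0,211,.07); M=onz(c,307.9,190,.046); M2=onz(c,308.5,179,.046)
a=onz(c,246,206.6,.04);b=onz(c,344,206.8,.04); d=(b-a); print("slot len",np.linalg.norm(d),np.degrees(np.arctan2(d[1],d[0]))); u=d/np.linalg.norm(d)
print(F,M,M2,(M-F)@u,(M2-F)@u)
print("fader from top rim",onz(c,263,209,.07))
plan([F[0],F[1],.10],94.5,4)
```

```text
slot len 0.10981562844904325 3.81554755719806
[ 0.46105442 -0.42349709  0.07      ] [ 0.5077334  -0.40289057  0.046     ] [ 0.50720114 -0.39093624  0.046     ] 0.04794677240646378 0.048211185119842064
fader from top rim [ 0.46092858 -0.42140284  0.07      ]
pose [ 0.4696 -0.4203  0.22  ] [-1.7996e+02  3.0000e-02  9.3750e+01] F [ 0.49 -0.29 -0.47] w 50.1 t 1.5
[-0.07, -0.22, 3.0, -0.0, 0.0, -0.003]
[-0.07, -0.22, 3.0, -0.0, 0.0, -0.003]
[-0.06, -0.22, 3.0, -0.0, 0.0, -0.003]
[-0.06, -0.22, 3.0, -0.0, 0.0, -0.003]
```

Run:
```python
from h import *
o=env.get_obs();print(o["tool_pos"],o["tool_rot"],o["time_s"])
c=cam("wrist"); save(c,"w3.png",225,160,360,250,5.8)
o=env.get_obs();print(o["tool_pos"],o["tool_rot"],o["time_s"])
```

```text
[ 0.46963501 -0.42025412  0.21997644] [-1.79962429e+02  2.60274161e-02  9.37515840e+01] 1.5
[ 0.46889406 -0.42110191  0.22002221] [-1.79949451e+02  4.49689041e-02  9.36571378e+01] 1.55
```

View pics/w3.png

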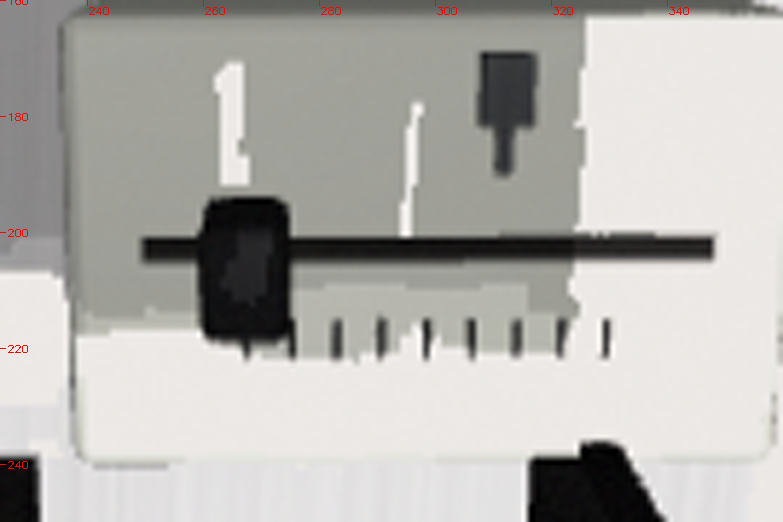

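Run:
```python
from h import *
c=cam("wrist"); c["W"]
# pose at picture w3
import numpy as np
T=np.eye(4);T[:3,:3]=Ro.from_euler("xyz",[-179.962,.026,93.7516],degrees=True).as_matrix();T[:3,3]=[.46963501,-.42025412,.21997644]
c["W"]=T@c["mount"]
F=onz(c,267.1,205.5,.07); M=onz(c,311.7,188.4,.046); M2=onz(c,312.2,173.5,.046)
a=onz(c,249.5,202.9,.04);b=onz(c,348.1,202.6,.04); d=(b-a); print("slot len",np.linalg.norm(d),np.degrees(np.arctan2(d[1],d[0]))); u=d/np.linalg.norm(d)
print(F,M,M2,(M-F)@u,(M2-F)@u)
plan([F[0],F[1],.075],93.8,4)
```

```text
slot len 0.11011453895551275 3.9470176145843885
[ 0.4633917 -0.41924    0.07     ] [ 0.51024485 -0.40278424  0.046     ] [ 0.50919141 -0.38670889  0.046     ] 0.04787473818783998 0.047930326768825776
pose [ 0.4686 -0.4215  0.2201] [-1.7995e+02  5.0000e-02  9.3610e+01] F [-0.92  0.49  0.83] w 50.1 t 1.6
[0.07, -0.12, 3.63, -0.0, 0.0, -0.001]
[0.07, -0.12, 3.63, -0.0, 0.0, -0.001]
[0.07, -0.12, 3.63, -0.0, 0.0, -0.001]
[0.06, -0.12, 3.63, -0.0, 0.0, -0.001]
```

Request:
move_arm([
  [5,0.1,-0.1,3.6,0,0,0],
  [5,0.1,-0.1,3.6,0,0,0],
  [5,0.05,-0.1,3.6,0,0,0],
  [5,0,-0.15,3.6,0,0,0],
  [5,0,0,0,0,0,0],
])

```text
time_s: 2.02
tool_pos: [0.4591, -0.416, 0.0684]
tool_rot: [-179.4, -0.5, 93.6]
force: [-1.7, 0.8, -1.4]
grip_width: 0.05
```

Request:
move_arm([
  [3,0,0,0,0,0,0],
  [1.6,0,0,0,0,0,0],
  [1.4,0,0,0,0,0,0],
  [1.4,0,0,0,0,0,0],
  [1.4,0,0,0,0,0,0],
], force=12)

```text
time_s: 2.43
tool_pos: [0.4663, -0.4187, 0.0783]
tool_rot: [179.9, 0.2, 93.8]
force: [0.0, 0.5, -0.3]
grip_width: 0.0243
```

Request:
move_arm([
  [1.4,0,0,0,0,0,0],
  [1.4,0,0,0,0,0,0],
  [1.4,0,0,0,0,0,0],
  [1.4,0,0,0,0,0,0],
  [1.4,0,0,0,0,0,0],
], force=12)

```text
time_s: 2.85
tool_pos: [0.4655, -0.4184, 0.0768]
tool_rot: [180.0, 0.1, 93.8]
force: [-0.3, -0.6, 5.2]
grip_width: 0.0156
```

Request:
move_arm([
  [1.4,0,0.6,0,0,0,0],
  [1.4,0,1.2,0,0,0,0],
  [1.4,0,1.2,0,0,0,0],
  [1.4,0,1.2,0,0,0,0],
  [1.4,0,0.5,0,0,0,0],
])

```text
time_s: 3.27
tool_pos: [0.514, -0.415, 0.0768]
tool_rot: [179.9, 0.1, 93.8]
force: [-1.4, -1.0, 5.9]
grip_width: 0.0159
```

Request:
move_arm([
  [1.4,0,0,0,0,0,0],
  [1.4,0,0,0,0,0,0],
  [1.4,0,0,0,0,0,0],
  [1.4,0,0,0,0,0,0],
])

```text
time_s: 3.6
tool_pos: [0.5128, -0.4151, 0.0768]
tool_rot: [179.9, 0.1, 93.8]
force: [1.2, -1.1, 4.1]
grip_width: 0.0158
```

Run:
```python
from h import *
o=env.get_obs();print(o["tool_pos"],o["tool_rot"],o["time_s"],o["grip_width"])
c=cam("wrist"); save(c,"w4.png",k=1.4)
```

```text
[ 0.51275956 -0.4150755   0.07681534] [1.79885118e+02 6.72676579e-02 9.37742679e+01] 3.6 0.015781617248003667
```

View pics/w4.png

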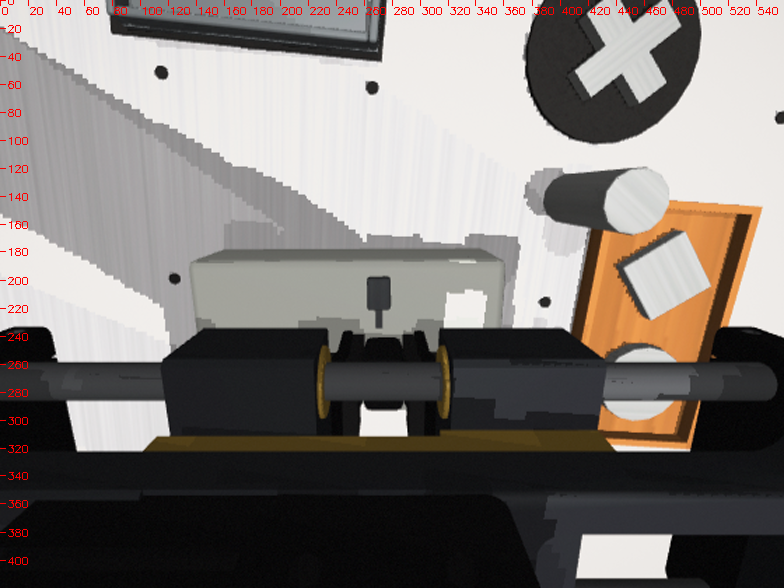

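Run:
```python
from h import *
c=cam("wrist"); save(c,"w5.png",230,180,320,250,8)
M=onz(c,270.5,231,.046); o=env.get_obs(); u=np.array([np.cos(np.radians(3.95)),np.sin(np.radians(3.95)),0])
print(M,(M-o["tool_pos"])@u, px(c,o["tool_pos"]*[1,1,0]+[0,0,.07]))
```

```text
[ 0.51031279 -0.40155743  0.046     ] -0.0014093138625096814 [272.94804012 269.17793601]
```

View pics/w5.png

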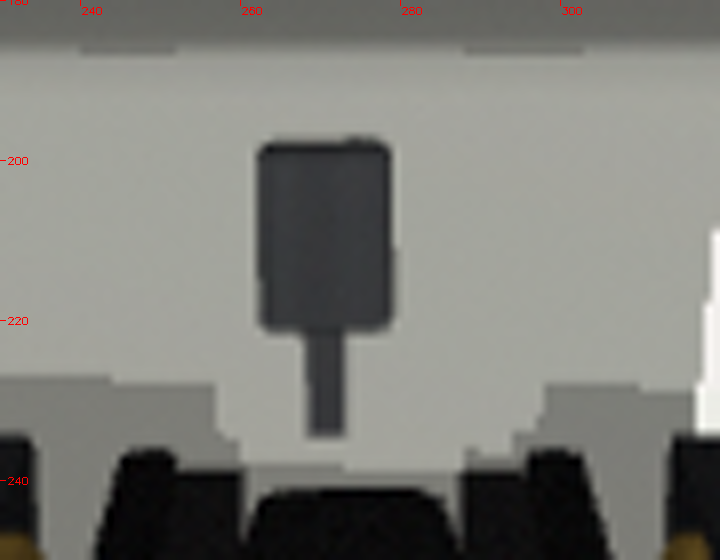

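Request:
move_arm([
  [1.4,0,-0.16,0,0,0,0],
  [1.4,0,0,0,0,0,0],
  [1.4,0,0,0,0,0,0],
  [1.4,0,0,0,0,0,0],
])

```text
time_s: 4.03
tool_pos: [0.5107, -0.4152, 0.0768]
tool_rot: [179.9, 0.1, 93.8]
force: [1.8, -1.1, 6.0]
grip_width: 0.016
```

Run:
```python
from h import *
c=cam("wrist"); save(c,"w6.png",230,180,320,250,8)
o=env.get_obs(); print(o["tool_pos"])
```

```text
[ 0.51070593 -0.4152166   0.07681991]
```

View pics/w6.png

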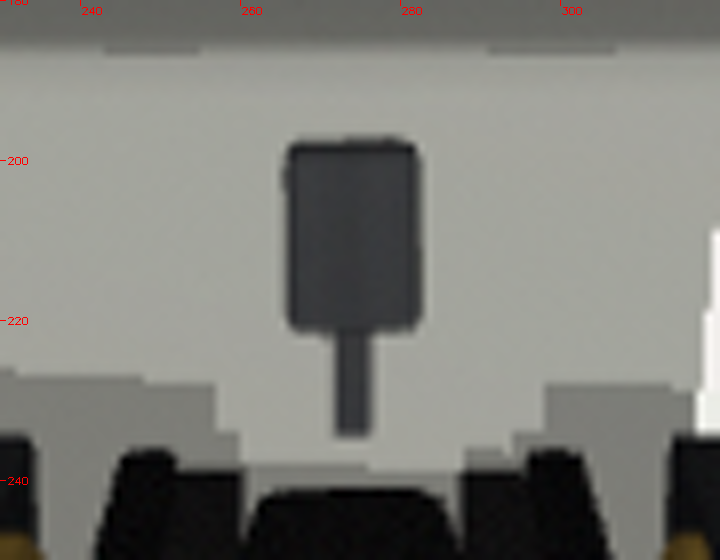

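Request:
move_arm([
  [2.6,0,0,0,0,0,0],
  [3,0,0,0,0,0,0],
  [3.4,0,0,0,0,0,0],
  [3.4,0,0,-2,0,0,0],
  [3.4,0,0,-4,0,0,0],
])

```text
time_s: 4.5
tool_pos: [0.5064, -0.4122, 0.1298]
tool_rot: [-179.4, -0.5, 93.8]
force: [-0.0, -0.5, -0.3]
grip_width: 0.0329
```

Request:
move_arm([
  [4,0,0,-4,0,0,0],
  [4,0,0,-2,0,0,0],
  [4,0,0,0,0,0,0],
  [4,0,0,0,0,0,0],
  [4,0,0,0,0,0,0],
])

```text
time_s: 4.92
tool_pos: [0.5095, -0.4143, 0.1944]
tool_rot: [-179.9, -0.1, 93.8]
force: [-0.2, 0.3, -1.2]
grip_width: 0.04
```

Run:
```python
from h import *
c=cam("wrist"); save(c,"w7.png",200,140,350,250,5)
plan([.6493,-.0046,.20],93.4,12)
```

```text
pose [ 0.5093 -0.4141  0.1938] [-1.7983e+02 -1.5000e-01  9.3780e+01] F [-0.05  0.76 -0.32] w 39.8 t 4.9667
[3.33, 1.39, -0.05, -0.0, -0.0, 0.001]
[3.33, 1.39, -0.05, -0.0, -0.0, 0.001]
[3.33, 1.39, -0.05, -0.0, -0.0, 0.001]
[3.33, 1.38, -0.05, -0.0, -0.0, 0.001]
[3.33, 1.38, -0.05, -0.0, -0.0, 0.001]
[3.33, 1.38, -0.05, -0.0, -0.0, 0.001]
[3.33, 1.38, -0.05, -0.0, -0.0, 0.001]
[3.33, 1.38, -0.05, -0.0, -0.0, 0.001]
[3.33, 1.37, -0.05, -0.0, -0.0, 0.001]
[3.34, 1.37, -0.05, -0.0, -0.0, 0.001]
[3.34, 1.37, -0.05, -0.0, -0.0, 0.001]
[3.34, 1.37, -0.05, -0.0, -0.0, 0.001]
```

View pics/w7.png

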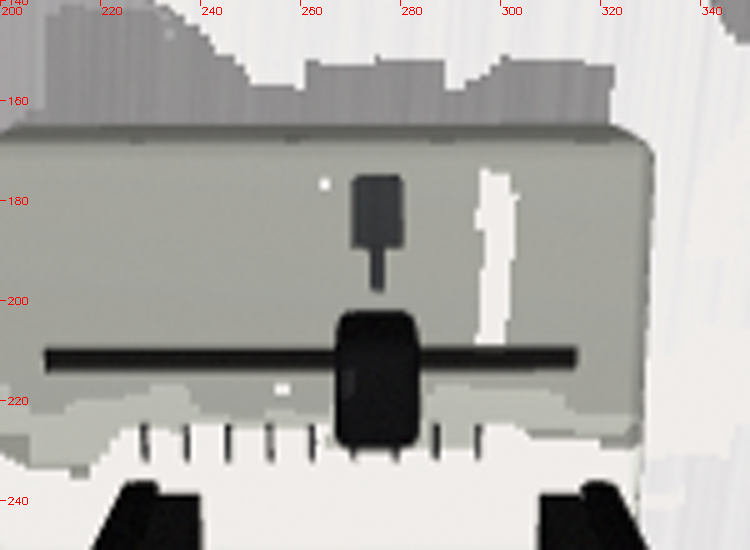

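Request:
move_arm([
  [5,3.3,1.4,0,0,0,0],
  [5,3.4,1.4,-0.1,0,0,0],
  [5,3.3,1.4,0,0,0,0],
  [5,3.4,1.4,-0.1,0,0,0],
  [5,3.3,1.4,-0.1,0,0,0],
])

```text
time_s: 5.38
tool_pos: [0.5685, -0.2414, 0.1968]
tool_rot: [-179.8, -0.1, 93.8]
force: [1.5, -0.2, 0.6]
grip_width: 0.0494
```

Request:
move_arm([
  [5,3.4,1.4,-0.1,0,0,0],
  [5,3.3,1.4,-0.1,0,0,0],
  [5,3.4,1.4,-0.1,0,0,0],
  [5,3.3,1.3,0,0,0,0],
  [5,3.3,1.4,0,0,0,0],
])

```text
time_s: 5.8
tool_pos: [0.6263, -0.0707, 0.1999]
tool_rot: [-179.8, -0.0, 93.8]
force: [0.6, 0.4, 0.3]
grip_width: 0.0497
```

Request:
move_arm([
  [5,3.3,1.35,0,0,0,0],
  [5,2,0.8,0,0,0,0],
  [5,1.3,0.5,0,0,0,0],
  [5,0,0,0,0,0,0],
  [5,0,0,0,0,0,0],
])

```text
time_s: 6.22
tool_pos: [0.6486, -0.0055, 0.2007]
tool_rot: [-179.9, 0.0, 93.8]
force: [0.3, -0.5, 0.3]
grip_width: 0.0501
```

Request:
move_arm([
  [5,0,0,0,0,0,0],
  [5,0,0,0,0,0,0],
  [5,0,0,0,0,0,0],
])

```text
time_s: 6.47
tool_pos: [0.649, -0.0073, 0.2019]
tool_rot: [-180.0, 0.1, 93.6]
force: [-1.1, -0.7, -0.6]
grip_width: 0.0504
```

Run:
```python
from h import *
o=env.get_obs();print(o["tool_pos"],o["tool_rot"],o["time_s"])
c=cam("wrist"); save(c,"w8.png",k=1.4)
```

```text
[ 0.64904465 -0.00730723  0.20188337] [-1.79975734e+02  6.24328147e-02  9.35947046e+01] 6.4667
```

View pics/w8.png

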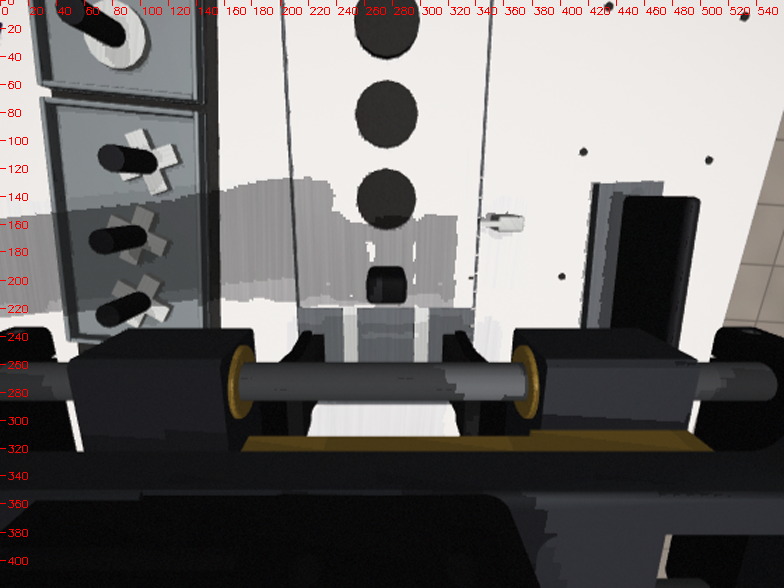

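Run:
```python
from h import *
c=cam("wrist"); o=env.get_obs(); print(o["tool_pos"],o["tool_rot"]); np.save("W8.npy",c["W"]); save(c,"w9.png",240,90,400,215,4.8); save(c,"w10.png",30,80,150,235,4)
g=c["img"].max(2)
m=(g[0:235,230:330]<75).astype(np.uint8); n,l,st,ce=cv2.connectedComponentsWithStats(m)
for i in range(1,n):
    if st[i,4]>100: p=ce[i]+[230,0]; print(st[i]+np.array([230,0,0,0,0]),p,onz(c,*p,.0325),onz(c,*p,.0695))
```

```text
[ 0.64914161 -0.00635784  0.20210046] [-1.79998313e+02  3.68830854e-02  9.36591045e+01]
[ 253    0   47   43 1664] [275.76682692  18.82752404] [0.64049974 0.16800674 0.0325    ] [0.64101838 0.15525766 0.0695    ]
[ 254   58   44   48 1628] [275.53071253  81.62899263] [0.64381887 0.11401928 0.0325    ] [0.64393713 0.1077826  0.0695    ]
[ 255  121   42   43 1403] [275.34853885 142.49251604] [0.64741535 0.05630053 0.0325    ] [0.64709977 0.05702633 0.0695    ]
[262 191  28  27 703] [275.43669986 203.70981508] [ 0.65171394 -0.00796888  0.0325    ] [6.50879836e-01 5.09601151e-04 6.95000000e-02]
```

View pics/w9.png

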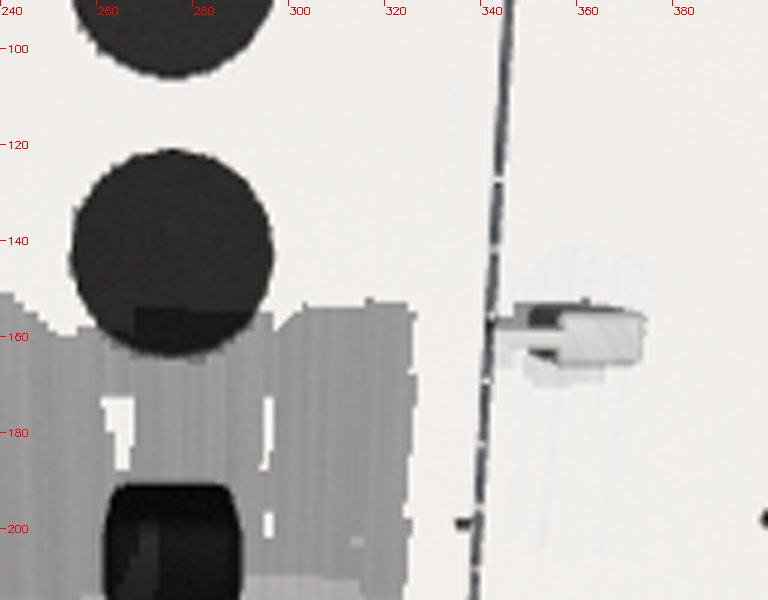

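View pics/w10.png

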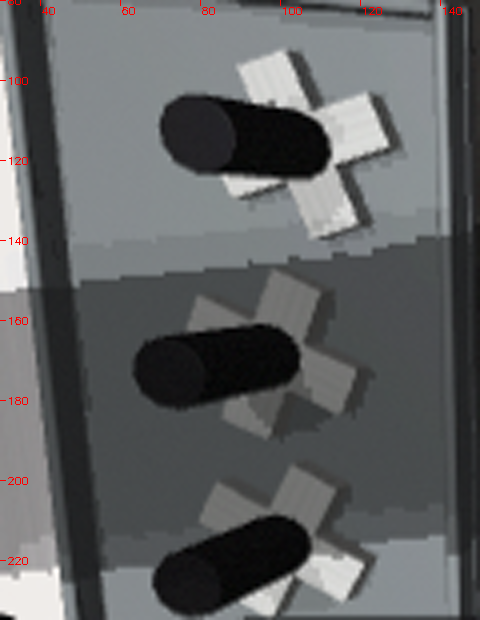

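Run:
```python
from h import *
c=cam("wrist"); c["W"]=np.load("W8.npy")
for p in [(79.2,113.2),(72,172.7),(76.7,225)]: print("post",onz(c,*p,.056))
u=np.array([-np.sin(np.radians(3.57)),np.cos(np.radians(3.57)),0]); G=np.array([.6511,-.0036,.047])
for p,z in [((366,160),.026),((348.3,158.5),.024)]:
    P=onz(c,*p,z); print("idx",P,(P-G)@u)
plan([.6511,-.0036,.085],93.6,5)
```

```text
post [0.46462493 0.0715182  0.056     ]
post [0.45202638 0.01570805 0.056     ]
post [ 0.45102401 -0.03754912  0.056     ]
idx [0.74485154 0.04422448 0.026     ] 0.04189396116025221
idx [0.72638058 0.04447833 0.024     ] 0.04329746976085803
pose [ 0.6492 -0.006   0.2021] [1.800e+02 3.000e-02 9.369e+01] F [ 0.61 -0.08  0.55] w 50.0 t 6.6167
[0.05, 0.04, 2.34, 0.0, 0.0, 0.0]
[0.05, 0.04, 2.34, 0.0, 0.0, 0.0]
[0.05, 0.04, 2.34, 0.0, 0.0, 0.0]
[0.04, 0.04, 2.34, 0.0, 0.0, 0.0]
[0.04, 0.04, 2.34, 0.0, 0.0, 0.0]
```

Request:
move_arm([
  [5,0.05,0.05,2.5,0,0,0],
  [5,0.05,0.05,3.5,0,0,0],
  [5,0.05,0.05,3.4,0,0,0],
  [5,0.05,0.05,2.5,0,0,0],
  [5,0,0,1.5,0,0,0],
])

```text
time_s: 7.03
tool_pos: [0.6491, -0.0032, 0.0646]
tool_rot: [-179.7, -0.0, 93.8]
force: [-0.3, 0.2, -0.5]
grip_width: 0.0494
```

Request:
move_arm([
  [4,0,0,0,0,0,0],
  [3,0,0,0,0,0,0],
  [2.5,0,0,0,0,0,0],
  [2.5,0,0,0,0,0,0],
  [2.5,0,0,0,0,0,0],
], force=25)

```text
time_s: 7.45
tool_pos: [0.6509, -0.0027, 0.0699]
tool_rot: [-180.0, 0.0, 93.8]
force: [-4.0, 0.5, 9.8]
grip_width: 0.0278
```

Request:
move_arm([
  [2.5,0,0,0,0,0,0],
  [2.5,0,0,0,0,0,0],
  [2.5,0,0,0,0,0,0],
], force=25)

```text
time_s: 7.7
tool_pos: [0.6509, -0.0027, 0.0699]
tool_rot: [-180.0, 0.0, 93.8]
force: [-4.4, 0.6, 5.7]
grip_width: 0.0278
```

Request:
move_arm([
  [2.5,-0.6,0,0,0,0,0],
  [2.5,-1,0,0,0,0,0],
  [2.5,-1,0,0,0,0,0],
  [2.5,-1,0,0,0,0,0],
  [2.5,-0.8,0,0,0,0,0],
])

```text
time_s: 8.12
tool_pos: [0.6536, -0.0462, 0.0699]
tool_rot: [-180.0, -0.0, 93.8]
force: [-5.8, 1.8, 7.1]
grip_width: 0.0276
```

Request:
move_arm([
  [2.5,-0.4,0,0,0,0,0],
  [2.5,-0.4,0,0,0,0,0],
  [2.5,-0.4,0,0,0,0,0],
  [2.5,-0.4,0,0,0,0,0],
  [2.5,-0.3,0,0,0,0,0],
])

```text
time_s: 8.53
tool_pos: [0.6547, -0.0649, 0.0699]
tool_rot: [-179.9, -0.0, 93.8]
force: [-5.9, 2.2, 6.2]
grip_width: 0.0281
```

Request:
move_arm([
  [2.5,-0.3,0,0,0,0,0],
  [2.5,-0.3,0,0,0,0,0],
  [2.5,-0.3,0,0,0,0,0],
  [2.5,-0.3,0,0,0,0,0],
])

```text
time_s: 8.87
tool_pos: [0.6555, -0.0764, 0.0699]
tool_rot: [-179.9, -0.1, 93.8]
force: [-7.9, 12.5, 6.7]
grip_width: 0.0278
```

Request:
move_arm([
  [2.5,-0.3,0,0,0,0,0],
  [2.5,-0.2,0,0,0,0,0],
  [2.5,-0.2,0,0,0,0,0],
  [2.5,0,0,0,0,0,0],
])

```text
time_s: 9.2
tool_pos: [0.6555, -0.0765, 0.0699]
tool_rot: [-179.9, -0.5, 94.0]
force: [-7.9, 11.6, 7.8]
grip_width: 0.0274
```

Request:
move_arm([
  [2.5,0.5,0,0,0,0,0],
  [3.5,0,0,0,0,0,0],
  [4.5,0,0,0,0,0,0],
  [4.5,0,0,-1.5,0,0,0],
  [4.5,0,0,-3.5,0,0,0],
])

```text
time_s: 9.62
tool_pos: [0.6533, -0.0803, 0.1146]
tool_rot: [-179.5, -0.1, 93.7]
force: [0.0, 0.2, -0.8]
grip_width: 0.0425
```

Request:
move_arm([
  [4.5,0,0,-4,0,0,0],
  [4.5,0,0,-3.5,0,0,0],
  [4.5,0,0,-1.5,0,0,0],
  [4.5,0,0,0,0,0,0],
  [4.5,0,0,0,0,0,0],
])

```text
time_s: 10.03
tool_pos: [0.6573, -0.0801, 0.2106]
tool_rot: [179.8, 0.1, 93.7]
force: [-0.1, -0.2, -0.0]
grip_width: 0.0449
```

Run:
```python
from h import *
c=cam("wrist"); o=env.get_obs(); c=cam("wrist");print(o["tool_pos"],o["tool_rot"])
np.save("W11.npy",c["W"]); save(c,"w11.png",k=1.4)
g=c["img"].max(2)
m=(g[0:235,230:330]<75).astype(np.uint8); n,l,st,ce=cv2.connectedComponentsWithStats(m)
for i in range(1,n):
    if st[i,4]>100: p=ce[i]+[230,0]; print(st[i]+np.array([230,0,0,0,0]),p,onz(c,*p,.0325),onz(c,*p,.0695))
c=cam("top"); save(c,"t3.png",100,120,340,300,3.3)
```

```text
[ 0.65628881 -0.0800935   0.20859841] [1.79948998e+02 4.06771941e-02 9.37430070e+01]
[ 251    0   45   45 1698] [273.15724382  20.23969376] [0.64500269 0.09570303 0.0325    ] [0.64579361 0.08310478 0.0695    ]
[ 252   60   43   47 1554] [272.96718147  82.90990991] [0.64842701 0.04055906 0.0325    ] [0.64881351 0.03447344 0.0695    ]
[ 253  122   41   42 1339] [272.75653473 142.38237491] [ 0.65197597 -0.01710399  0.0325    ] [ 0.65194333 -0.01637947  0.0695    ]
[259 190  28  26 684] [272.5994152 202.5      ] [ 0.65600155 -0.08150898  0.0325    ] [ 0.65549347 -0.07317809  0.0695    ]
```

View pics/w11.png

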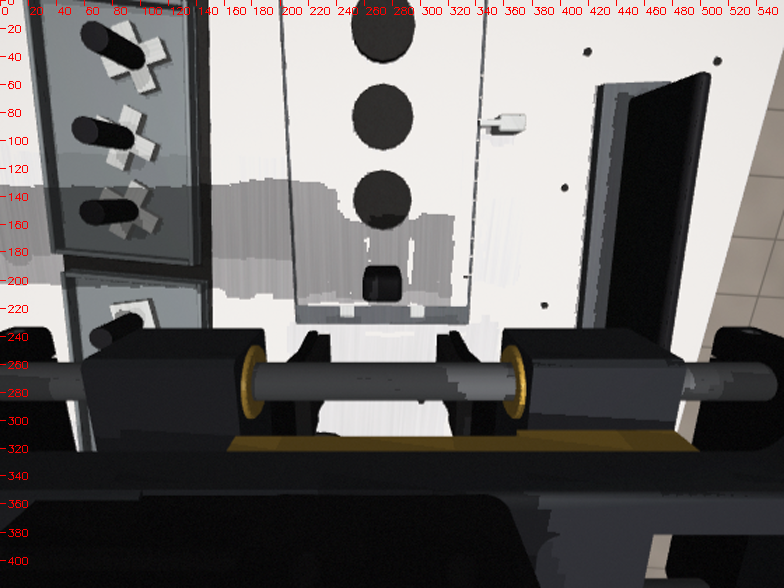

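View pics/t3.png

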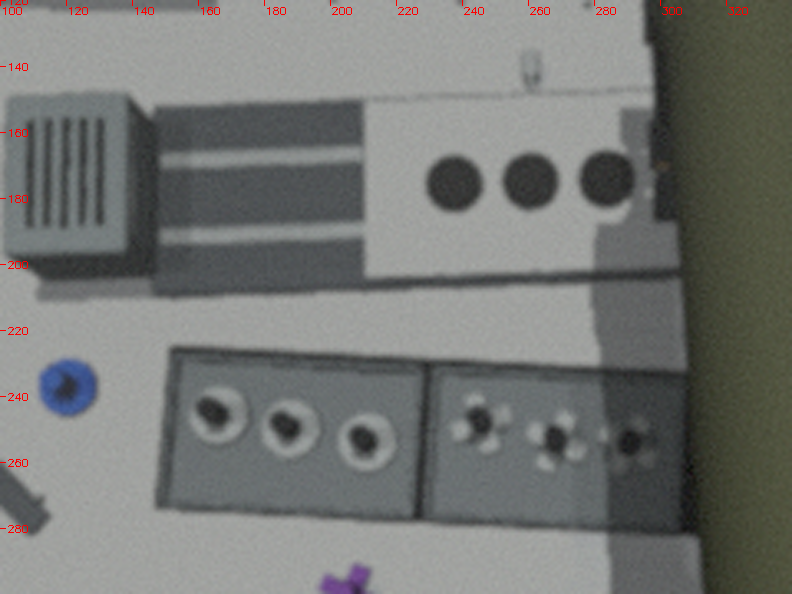

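Run:
```python
from h import *
c=cam("wrist"); c["W"]=np.load("W11.npy"); print(onz(c,0,0,0)[:2])
c=cam("top")
for p in [(244.9,247.2),(267.9,252.9),(290.1,254.1)]: print(onz(c,*p,.05))
plan([.46,-.075,.2],93.6,6)
```

```text
[0.36186386 0.10647745]
[0.46140243 0.07014567 0.05      ]
[0.44906213 0.01432942 0.05      ]
[ 0.44754654 -0.03912343  0.05      ]
pose [ 0.6555 -0.0797  0.2065] [-1.7986e+02 -3.0000e-02  9.3780e+01] F [-0.01 -1.08 -0.4 ] w 45.0 t 10.2833
[0.29, -3.25, 0.12, -0.0, -0.0, 0.001]
[0.29, -3.25, 0.11, -0.0, -0.0, 0.001]
[0.29, -3.25, 0.11, -0.0, -0.0, 0.001]
[0.29, -3.25, 0.11, -0.0, -0.0, 0.001]
[0.29, -3.25, 0.11, -0.0, -0.0, 0.001]
[0.28, -3.25, 0.11, -0.0, -0.0, 0.001]
```

Request:
move_arm([
  [5,0.3,-3,0.1,0,0,0],
  [5,0.3,-4,0.1,0,0,0],
  [5,0.3,-4,0.1,0,0,0],
  [5,0.3,-4,0.1,0,0,0],
  [5,0.3,-2.5,0.1,0,0,0],
])

```text
time_s: 10.7
tool_pos: [0.4765, -0.0763, 0.2014]
tool_rot: [-179.8, -0.0, 93.7]
force: [-0.5, 0.9, 1.0]
grip_width: 0.05
```

Request:
move_arm([
  [5,0.3,-1.5,0,0,0,0],
  [5,0,-0.5,0,0,0,0],
  [5,0,0,0,0,0,0],
  [5,0,0,0,0,0,0],
  [5,0,0,0,0,0,0],
])

```text
time_s: 11.12
tool_pos: [0.4615, -0.0743, 0.203]
tool_rot: [180.0, -0.0, 93.8]
force: [-0.4, 0.0, 1.1]
grip_width: 0.0504
```

Request:
move_arm([
  [5,0,0,0,0,0,0],
  [5,0,0,0,0,0,0],
  [5,0,0,0,0,0,0],
])

```text
time_s: 11.37
tool_pos: [0.4609, -0.0742, 0.2028]
tool_rot: [-180.0, -0.0, 93.8]
force: [-0.9, -0.4, 0.3]
grip_width: 0.0501
```

Run:
```python
from h import *
o=env.get_obs(); c=cam("wrist"); print(o["tool_pos"],o["tool_rot"])
np.save("W12.npy",c["W"]); save(c,"w12.png",160,20,360,260,2.5)
```

```text
[ 0.46089738 -0.07419128  0.20279877] [-1.79983735e+02 -4.49593813e-02  9.38066910e+01]
```

View pics/w12.png

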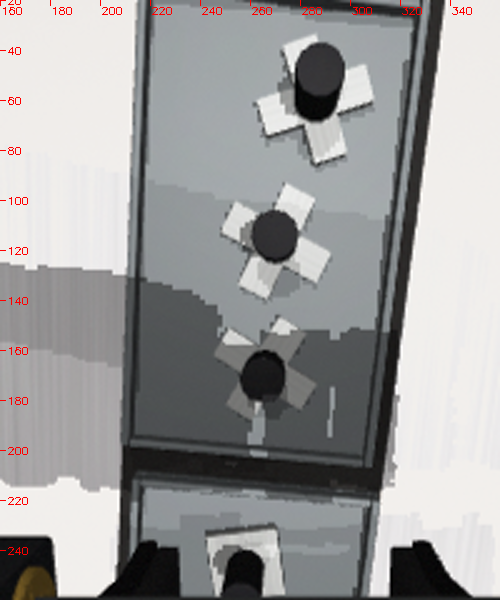

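Run:
```python
from h import *
c=cam("wrist"); c["W"]=np.load("W12.npy")
P=[onz(c,*p,.056) for p in [(288,47.6),(269.8,114.4),(265.2,170.4)]]
print(P)
plan(np.r_[P[2][:2],.14],93.6,3)
```

```text
[array([0.4643222 , 0.07153608, 0.056     ]), array([0.45189139, 0.01461705, 0.056     ]), array([ 0.45072567, -0.03737783,  0.056     ])]
pose [ 0.4607 -0.0743  0.2029] [-1.7999e+02 -2.0000e-02  9.3800e+01] F [-0.29  0.05  0.05] w 50.1 t 11.4667
[1.25, -0.25, 2.1, -0.0, -0.0, 0.001]
[1.25, -0.25, 2.1, -0.0, -0.0, 0.001]
[1.25, -0.25, 2.1, -0.0, -0.0, 0.001]
```

Request:
move_arm([
  [5,1.25,-0.25,2,0,0,0],
  [5,1.25,-0.25,2,0,0,0],
  [5,1.25,-0.25,2,0,0,0],
  [5,0,0,1,0,0,0],
  [5,0,0,0,0,0,0],
])

```text
time_s: 11.88
tool_pos: [0.4489, -0.0372, 0.131]
tool_rot: [-179.8, -0.0, 93.9]
force: [-0.6, -1.0, 0.3]
grip_width: 0.0501
```

Request:
move_arm([
  [5,0,0,0,0,0,0],
  [5,0,0,1,0,0,0],
  [5,0,0,1.5,0,0,0],
  [5,0,0,1.5,0,0,0],
  [5,0,0,1,0,0,0],
])

```text
time_s: 12.3
tool_pos: [0.4508, -0.0383, 0.0824]
tool_rot: [180.0, 0.0, 93.7]
force: [0.1, 0.1, -0.4]
grip_width: 0.0504
```

Request:
move_arm([
  [5,0,0,1,0,0,0],
  [5,0,0,1,0,0,0],
  [5,0.1,0,0.7,0,0,0],
  [5,0,0,0.4,0,0,0],
  [5,0,0,0,0,0,0],
])

```text
time_s: 12.72
tool_pos: [0.45, -0.0363, 0.0512]
tool_rot: [-179.9, -0.0, 93.8]
force: [0.2, 0.1, 0.4]
grip_width: 0.0502
```

Request:
move_arm([
  [4,0,0,0,0,0,0],
  [3,0,0,0,0,0,0],
  [2,0,0,0,0,0,0],
  [1.5,0,0,0,0,0,0],
  [1.5,0,0,0,0,0,0],
], force=30)

```text
time_s: 13.13
tool_pos: [0.4507, -0.0366, 0.0524]
tool_rot: [180.0, 0.0, 93.8]
force: [0.3, -0.3, -0.7]
grip_width: 0.0243
```

Request:
move_arm([
  [1.5,0,0,0,0,0,0],
  [1.5,0,0,0,0,0,0],
  [1.5,0,0,0,0,0,0],
], force=30)

```text
time_s: 13.38
tool_pos: [0.4503, -0.0366, 0.0522]
tool_rot: [-180.0, 0.0, 93.8]
force: [-0.8, 0.2, 1.8]
grip_width: 0.0168
```

Request:
move_arm([
  [1.5,0,0,-1,0,0,0],
  [1.5,0,0,-2,0,0,0],
  [1.5,0,0,-3,0,0,0],
  [1.5,0,0,-2,0,0,0],
  [1.5,0,0,-1,0,0,0],
])

```text
time_s: 13.8
tool_pos: [0.4521, -0.0364, 0.1453]
tool_rot: [179.7, 0.1, 93.8]
force: [0.8, -0.9, -1.3]
grip_width: 0.0171
```

Run:
```python
from h import *
plan([.6520,-.0163,.135],93.6,5)
print(env.get_obs()["grip_width"])
```

```text
pose [ 0.4521 -0.0364  0.1453] [1.7974e+02 9.0000e-02 9.3790e+01] F [ 0.78 -0.86 -1.3 ] w 17.1 t 13.8
[0.14, 4.02, 0.22, 0.001, 0.0, 0.001]
[0.14, 4.02, 0.22, 0.001, 0.0, 0.001]
[0.14, 4.02, 0.22, 0.001, 0.0, 0.001]
[0.15, 4.02, 0.21, 0.001, 0.0, 0.001]
[0.15, 4.02, 0.21, 0.001, 0.0, 0.001]
0.017127600620731567
```

Request:
move_arm([
  [1.5,0.1,2,0,0,0,0],
  [1.5,0.1,3,0,0,0,0],
  [1.5,0.2,3.5,0,0,0,0],
  [1.5,0.1,3.5,0,0,0,0],
  [1.5,0.1,3,0,0,0,0],
])

```text
time_s: 14.22
tool_pos: [0.6014, -0.0207, 0.1415]
tool_rot: [-180.0, -0.0, 93.7]
force: [0.6, -0.3, -0.1]
grip_width: 0.017
```

Request:
move_arm([
  [1.5,0.1,2.5,0,0,0,0],
  [1.5,0,1.5,0,0,0,0],
  [1.5,0,1,0,0,0,0],
  [1.5,0,0,0,0,0,0],
  [1.5,0,0,0,0,0,0],
])

```text
time_s: 14.63
tool_pos: [0.6491, -0.0161, 0.1411]
tool_rot: [-179.9, -0.0, 93.8]
force: [-0.4, -0.3, -0.4]
grip_width: 0.0172
```

Request:
move_arm([
  [1.5,0,0,1,0,0,0],
  [1.5,0,0,1.5,0,0,0],
  [1.5,0,0,1.5,0,0,0],
  [1.5,0,0,1,0,0,0],
  [1.5,0,0,0,0,0,0],
])

```text
time_s: 15.05
tool_pos: [0.6468, -0.0168, 0.0889]
tool_rot: [-179.7, 0.0, 93.8]
force: [-0.6, 0.1, -1.6]
grip_width: 0.0169
```

Run:
```python
from h import *
o=env.get_obs(); c=cam("wrist"); print(o["tool_pos"],o["tool_rot"],o["grip_width"])
save(c,"w13.png",k=1.4)
```

```text
[ 0.64683946 -0.016799    0.08893124] [-1.79692972e+02  1.54182090e-03  9.37786994e+01] 0.01687836557481304
```

View pics/w13.png

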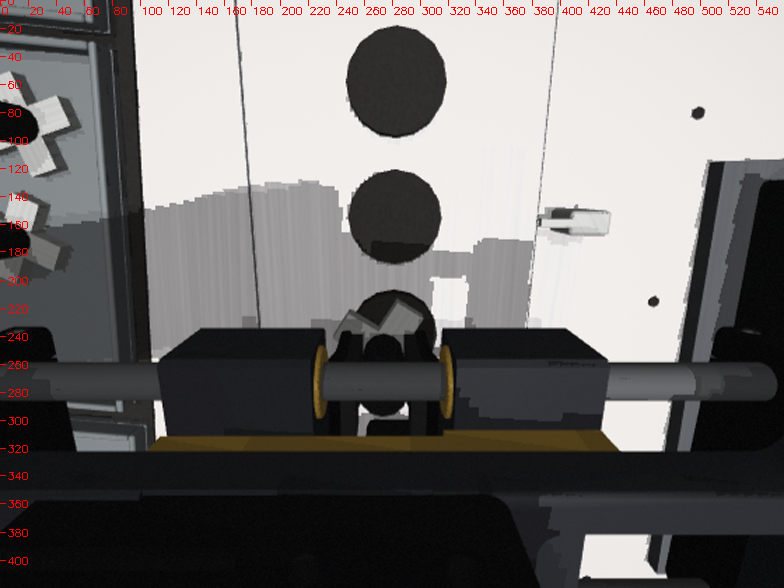

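Request:
move_arm([
  [1.5,0,0,0,0,0,0],
  [1.5,0,0,0,0,0,0],
  [1.5,0,0,0,0,0,0],
])

```text
time_s: 15.35
tool_pos: [0.6501, -0.0162, 0.0931]
tool_rot: [179.9, 0.0, 93.8]
force: [-0.3, -0.8, -1.4]
grip_width: 0.0168
```

Run:
```python
from h import *
o=env.get_obs(); c=cam("wrist"); print(o["tool_pos"],o["tool_rot"],o["grip_width"])
save(c,"w14.png",200,100,370,240,4.6)
g=c["img"].max(2)
m=(g[0:205,230:330]<75).astype(np.uint8); n,l,st,ce=cv2.connectedComponentsWithStats(m)
for i in range(1,n):
    if st[i,4]>100: p=ce[i]+[230,0]; print(st[i]+np.array([230,0,0,0,0]),p,onz(c,*p,.0325))
```

```text
[ 0.65013112 -0.01621423  0.09314935] [1.79900443e+02 2.03025878e-02 9.37854972e+01] 0.016754861076002037
[ 242   22   70   77 4171] [276.31263486  60.15967394] [0.64465544 0.09864941 0.0325    ]
[ 244  122   65   66 3282] [275.73126143 154.7400975 ] [0.64823241 0.04116593 0.0325    ]
```

View pics/w14.png

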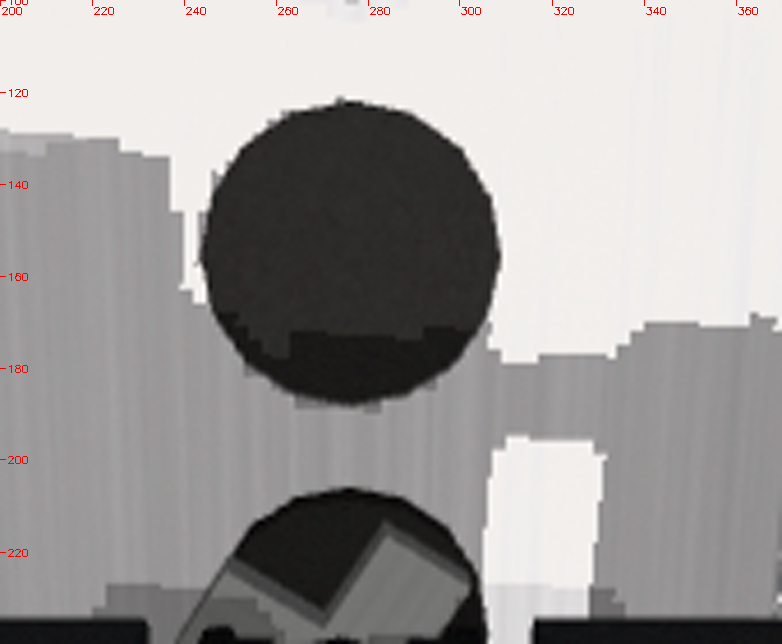

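Request:
move_arm([
  [1.5,0,0.19,0.4,0,0,0],
  [1.5,0,0,0.4,0,0,0],
  [1.5,0,0,0.3,0,0,0],
  [1.5,0,0,0.2,0,0,0],
  [1.5,0,0,0,0,0,0],
], force=45)

```text
time_s: 15.82
tool_pos: [0.6511, -0.0161, 0.0784]
tool_rot: [-179.9, -0.0, 93.8]
force: [0.0, -0.2, -0.9]
grip_width: 0.0169
```

Request:
move_arm([
  [1.5,0,0,0,0,0,0],
  [1.5,0,0,0,0,0,0],
])

```text
time_s: 15.98
tool_pos: [0.6514, -0.0162, 0.0789]
tool_rot: [-180.0, 0.0, 93.8]
force: [0.7, 0.2, -1.1]
grip_width: 0.0171
```

Request:
move_arm([
  [1.5,0,0.05,0.2,0,0,0],
  [1.5,0,0,0.2,0,0,0],
  [1.5,0,0,0.2,0,0,0],
  [1.5,0,0,0,0,0,0],
])

```text
time_s: 16.32
tool_pos: [0.652, -0.0161, 0.0734]
tool_rot: [180.0, 0.0, 93.8]
force: [-1.8, 0.3, 3.3]
grip_width: 0.017
```

Request:
move_arm([
  [1.5,0,0,0.2,0,0,0],
  [1.5,0,0,0.2,0,0,0],
  [1.5,0,0,0,0,0,0],
])

```text
time_s: 16.57
tool_pos: [0.6522, -0.0161, 0.0725]
tool_rot: [180.0, 0.1, 93.8]
force: [-8.7, -0.6, 18.2]
grip_width: 0.0169
```

Request:
move_arm([
  [1.5,0,0,0.15,0,0,0],
  [1.5,0,0,0,0,0,0],
  [1.5,0,0,0,0,0,0],
])

```text
time_s: 16.82
tool_pos: [0.6523, -0.0161, 0.0724]
tool_rot: [180.0, 0.1, 93.8]
force: [-11.0, -0.6, 25.7]
grip_width: 0.017
```

Request:
move_arm([
  [1.5,0,0,-0.3,0,0,0],
  [1.5,0,0,0,0,0,0],
  [2.4,0,0,0,0,0,0],
  [2.8,0,0,0,0,0,0],
  [3.4,0,0,0,0,0,0],
])

```text
time_s: 17.23
tool_pos: [0.6518, -0.0162, 0.0699]
tool_rot: [-180.0, -0.0, 93.8]
force: [0.1, -0.4, -0.5]
grip_width: 0.0282
```

Request:
move_arm([
  [3.4,0,0,-0.8,0,0,0],
  [3.4,0,0,-2,0,0,0],
  [3.4,0,0,-3,0,0,0],
  [3.4,0,0,-3,0,0,0],
  [3.4,0,0,-2,0,0,0],
])

```text
time_s: 17.65
tool_pos: [0.6528, -0.0158, 0.1816]
tool_rot: [179.8, 0.0, 93.8]
force: [0.3, -0.4, 0.5]
grip_width: 0.0341
```

Run:
```python
from h import *
plan([.4607,-.0743,.2029],93.6,5)
```

```text
pose [ 0.6528 -0.0158  0.1816] [179.83   0.    93.79] F [ 0.32 -0.44  0.52] w 34.1 t 17.65
[-0.91, -3.91, -0.44, 0.001, 0.0, 0.001]
[-0.92, -3.91, -0.44, 0.001, 0.0, 0.001]
[-0.92, -3.91, -0.43, 0.001, 0.0, 0.001]
[-0.92, -3.91, -0.43, 0.001, 0.0, 0.001]
[-0.92, -3.91, -0.43, 0.001, 0.0, 0.001]
```

Request:
move_arm([
  [5,0,-2.5,-0.5,0,0,0],
  [5,0,-4,-0.5,0,0,0],
  [5,-0.1,-4,-0.5,0,0,0],
  [5,0,-4,-0.5,0,0,0],
  [5,0,-2.8,0,0,0,0],
])

```text
time_s: 18.07
tool_pos: [0.4768, -0.0286, 0.1989]
tool_rot: [-180.0, 0.1, 93.8]
force: [0.0, 0.7, 1.1]
grip_width: 0.049
```

Request:
move_arm([
  [5,0,-1.5,0,0,0,0],
  [5,0,-0.5,0,0,0,0],
  [5,0,0,0,0,0,0],
  [5,0,0,0,0,0,0],
  [5,0,0,0,0,0,0],
])

```text
time_s: 18.48
tool_pos: [0.4605, -0.0296, 0.1987]
tool_rot: [179.9, -0.0, 93.8]
force: [1.2, 0.2, 0.0]
grip_width: 0.0498
```

Run:
```python
from h import *
o=env.get_obs(); c=cam("wrist"); print(o["tool_pos"],o["tool_rot"])
np.save("W15.npy",c["W"]); save(c,"w15.png",k=1.4)
c=cam("side"); save(c,"s3.png",160,190,330,350,4.2)
```

```text
[ 0.46054995 -0.02956063  0.19872653] [ 1.79949192e+02 -3.89251540e-02  9.38170716e+01]
```

View pics/w15.png

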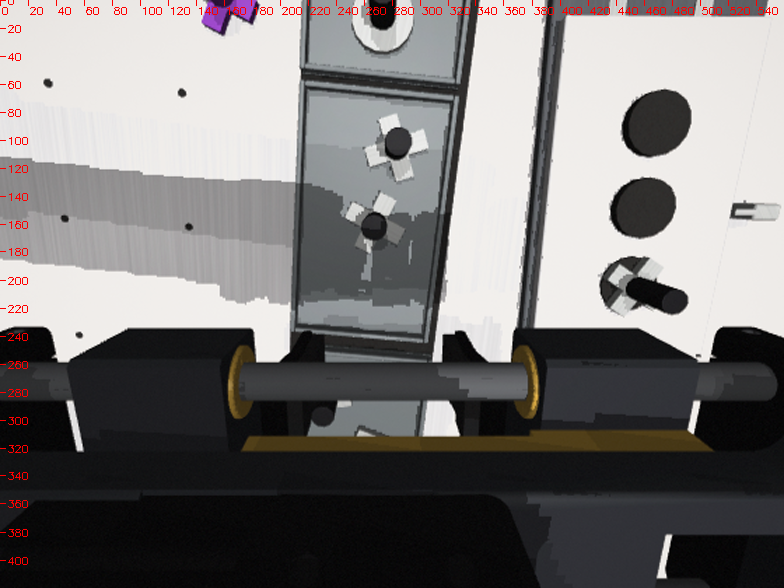

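View pics/s3.png

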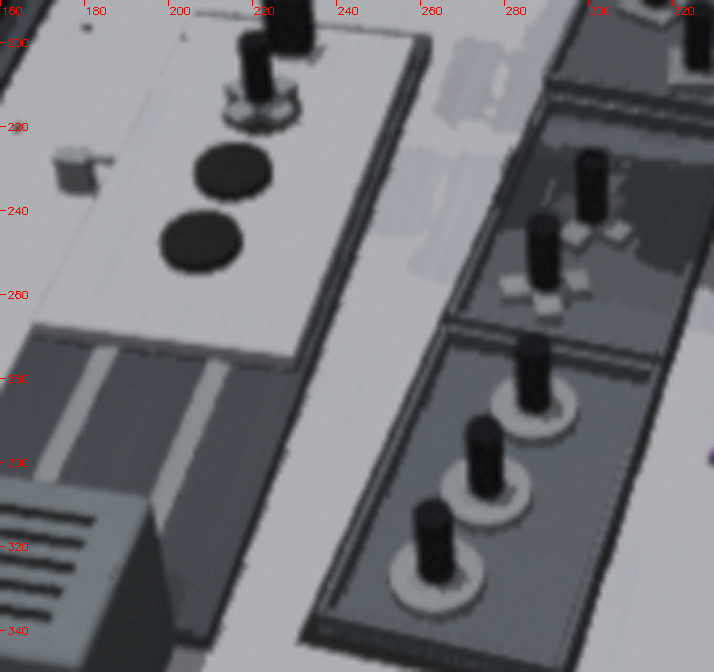

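Run:
```python
from h import *
c=cam("wrist"); c["W"]=np.load("W15.npy")
print("mount1",onz(c,675/1.4,301/1.4,.0765))
P=[onz(c,*p,.056) for p in [(398/1.4,141/1.4),(374/1.4,226/1.4)]]; print(P)
plan(np.r_[P[1][:2],.14],93.6,3)
```

```text
mount1 [ 0.65361892 -0.01760641  0.0765    ]
[array([0.46408943, 0.07159368, 0.056     ]), array([0.45195565, 0.01632075, 0.056     ])]
pose [ 0.4602 -0.0295  0.1983] [-1.7999e+02 -7.0000e-02  9.3820e+01] F [0.3  0.89 0.03] w 50.0 t 18.6333
[1.54, -0.17, 1.95, -0.0, -0.0, 0.001]
[1.54, -0.17, 1.95, -0.0, -0.0, 0.001]
[1.54, -0.17, 1.95, -0.0, -0.0, 0.001]
```

Request:
move_arm([
  [5,1.2,-0.2,2,0,0,0],
  [5,1.7,-0.2,2,0,0,0],
  [5,1.1,-0.1,2,0,0,0],
  [5,0.5,0,1.5,0,0,0],
  [5,0,0,0.5,0,0,0],
])

```text
time_s: 19.05
tool_pos: [0.4501, 0.0165, 0.1162]
tool_rot: [-179.8, -0.1, 93.9]
force: [-1.6, -0.7, 0.6]
grip_width: 0.05
```

Request:
move_arm([
  [5,0,0,0,0,0,0],
  [5,0,0,0,0,0,0],
  [5,0,0,1.2,0,0,0],
  [5,0,0,1.3,0,0,0],
  [5,0,0,1.3,0,0,0],
])

```text
time_s: 19.47
tool_pos: [0.4531, 0.0139, 0.0816]
tool_rot: [179.8, 0.1, 93.7]
force: [-0.3, 0.2, -0.2]
grip_width: 0.0504
```

Request:
move_arm([
  [5,0,0,1,0,0,0],
  [5,0,0,0,0,0,0],
  [5,0,0,0,0,0,0],
])

```text
time_s: 19.72
tool_pos: [0.4518, 0.0144, 0.0709]
tool_rot: [180.0, -0.0, 93.7]
force: [-0.6, 0.6, -0.1]
grip_width: 0.0501
```

Request:
move_arm([
  [5,0.07,0,0.6,0,0,0],
  [5,0.07,0,0.7,0,0,0],
  [5,0,0,0.4,0,0,0],
  [5,0,0,0.1,0,0,0],
  [4.5,0,0,0,0,0,0],
])

```text
time_s: 20.13
tool_pos: [0.451, 0.0162, 0.0521]
tool_rot: [-180.0, -0.0, 93.8]
force: [-0.3, -0.5, -0.2]
grip_width: 0.048
```

Request:
move_arm([
  [3.5,0,0,0,0,0,0],
  [2.5,0,0,0,0,0,0],
  [1.5,0,0,0,0,0,0],
  [1.5,0,0,0,0,0,0],
  [1.5,0,0,0,0,0,0],
], force=45)

```text
time_s: 20.55
tool_pos: [0.4515, 0.016, 0.0527]
tool_rot: [180.0, 0.0, 93.8]
force: [-0.1, -0.4, 0.1]
grip_width: 0.0205
```

Request:
move_arm([
  [1.5,0,0,0,0,0,0],
  [1.5,0,0,0,0,0,0],
  [1.5,0,0,0,0,0,0],
])

```text
time_s: 20.8
tool_pos: [0.4514, 0.016, 0.0526]
tool_rot: [180.0, 0.0, 93.8]
force: [-0.9, 0.9, 0.8]
grip_width: 0.0169
```

Request:
move_arm([
  [1.5,0,0,-1,0,0,0],
  [1.5,0,0,-2,0,0,0],
  [1.5,0,0,-3,0,0,0],
  [1.5,0,0,-2,0,0,0],
  [1.5,0,0,-1,0,0,0],
])

```text
time_s: 21.22
tool_pos: [0.4529, 0.0163, 0.1457]
tool_rot: [179.7, 0.1, 93.8]
force: [0.8, -0.4, -0.3]
grip_width: 0.0165
```

Request:
move_arm([
  [1.5,0.2,2,0,0,0,0],
  [1.5,0.2,3,0,0,0,0],
  [1.5,0.2,3.5,0,0,0,0],
  [1.5,0.2,3.5,0,0,0,0],
  [1.5,0.2,3,0,0,0,0],
])

```text
time_s: 21.63
tool_pos: [0.6021, 0.0356, 0.1419]
tool_rot: [-180.0, 0.0, 93.7]
force: [-0.1, 0.1, 0.2]
grip_width: 0.0168
```

Request:
move_arm([
  [1.5,0.2,2.4,0,0,0,0],
  [1.5,0,1.5,0,0,0,0],
  [1.5,0,1,0,0,0,0],
  [1.5,0,0,0,0,0,0],
  [1.5,0,0,0,0,0,0],
])

```text
time_s: 22.05
tool_pos: [0.6486, 0.0413, 0.1416]
tool_rot: [-179.9, -0.0, 93.8]
force: [-0.5, 0.5, -0.4]
grip_width: 0.0168
```

Request:
move_arm([
  [1.5,0,0,1,0,0,0],
  [1.5,0,0,1.5,0,0,0],
  [1.5,0,0,1.5,0,0,0],
  [1.5,0,0,0.5,0,0,0],
  [1.5,0,0,0,0,0,0],
])

```text
time_s: 22.47
tool_pos: [0.6471, 0.0406, 0.095]
tool_rot: [-179.7, 0.0, 93.8]
force: [-0.2, 0.2, -1.1]
grip_width: 0.0171
```

Request:
move_arm([
  [1.5,0,0,0,0,0,0],
  [1.5,0,0,0,0,0,0],
  [1.5,0,0,0,0,0,0],
])

```text
time_s: 22.72
tool_pos: [0.6497, 0.0413, 0.0985]
tool_rot: [179.9, 0.0, 93.8]
force: [0.9, 0.4, -1.5]
grip_width: 0.0163
```

Run:
```python
from h import *
o=env.get_obs(); c=cam("wrist"); print(o["tool_pos"],o["tool_rot"],o["grip_width"])
save(c,"w16.png",k=1.4)
g=c["img"].max(2)
m=(g[0:205,230:330]<75).astype(np.uint8); n,l,st,ce=cv2.connectedComponentsWithStats(m)
for i in range(1,n):
    if st[i,4]>100: p=ce[i]+[230,0]; print(st[i]+np.array([230,0,0,0,0]),p,onz(c,*p,.0325))
```

```text
[0.6497045  0.0413285  0.09848449] [1.79909415e+02 7.32160357e-03 9.37808942e+01] 0.016336541764336594
[ 240  122   63   64 3114] [271.23217726 153.57899807] [0.64474364 0.09898429 0.0325    ]
```

View pics/w16.png

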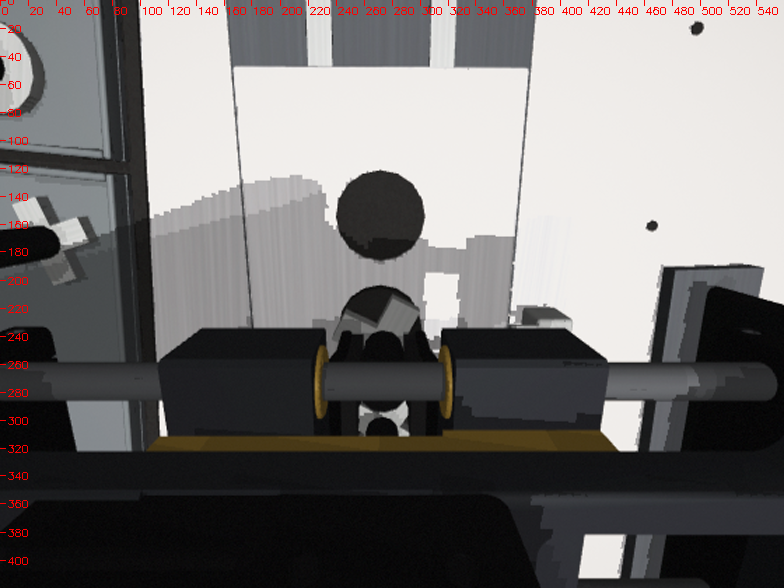

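Request:
move_arm([
  [1.5,0,-0.13,0.5,0,0,0],
  [1.5,0,0,0.6,0,0,0],
  [1.5,0,0,0.5,0,0,0],
  [1.5,0,0,0.3,0,0,0],
  [1.5,0,0,0,0,0,0],
])

```text
time_s: 23.18
tool_pos: [0.6474, 0.041, 0.0777]
tool_rot: [-179.9, 0.0, 93.8]
force: [0.6, 0.2, -1.0]
grip_width: 0.017
```

Request:
move_arm([
  [1.5,0,0,0,0,0,0],
  [1.5,0,0,0,0,0,0],
])

```text
time_s: 23.35
tool_pos: [0.6478, 0.0412, 0.0783]
tool_rot: [-180.0, -0.0, 93.8]
force: [-0.5, -0.7, -0.5]
grip_width: 0.017
```

Request:
move_arm([
  [1.5,0,0,0.2,0,0,0],
  [1.5,0,0,0.2,0,0,0],
  [1.5,0,0,0.2,0,0,0],
  [1.5,0,0,0.2,0,0,0],
  [1.5,0,0,0,0,0,0],
])

```text
time_s: 23.77
tool_pos: [0.6483, 0.0413, 0.073]
tool_rot: [179.9, 0.1, 93.8]
force: [-4.1, -0.9, 13.0]
grip_width: 0.0167
```

Request:
move_arm([
  [1.5,0,0,0.2,0,0,0],
  [1.5,0,0,0.1,0,0,0],
  [1.5,0,0,0,0,0,0],
])

```text
time_s: 24.02
tool_pos: [0.6485, 0.0413, 0.0728]
tool_rot: [179.9, 0.1, 93.8]
force: [-10.2, -1.8, 27.7]
grip_width: 0.017
```

Request:
move_arm([
  [1.5,0,0,-0.3,0,0,0],
  [1.5,0,0,0,0,0,0],
  [2.4,0,0,0,0,0,0],
  [2.8,0,0,0,0,0,0],
  [3.4,0,0,0,0,0,0],
])

```text
time_s: 24.43
tool_pos: [0.6477, 0.041, 0.0701]
tool_rot: [-180.0, 0.0, 93.8]
force: [0.5, 0.6, -0.3]
grip_width: 0.0278
```

Request:
move_arm([
  [3.4,0,0,-0.8,0,0,0],
  [3.4,0,0,-2,0,0,0],
  [3.4,0,0,-3,0,0,0],
  [3.4,0,0,-3,0,0,0],
  [3.4,0,0,-2.5,0,0,0],
])

```text
time_s: 24.85
tool_pos: [0.6481, 0.0414, 0.1856]
tool_rot: [179.9, -0.0, 93.8]
force: [1.2, 0.3, 0.9]
grip_width: 0.0338
```

Request:
move_arm([
  [5,-0.2,-2.5,-0.5,0,0,0],
  [5,-0.2,-4,-0.4,0,0,0],
  [5,-0.2,-4,-0.4,0,0,0],
  [5,-0.2,-3.5,0,0,0,0],
  [5,-0.1,-2.5,0,0,0,0],
])

```text
time_s: 25.27
tool_pos: [0.481, 0.021, 0.1963]
tool_rot: [-179.9, 0.1, 93.8]
force: [0.0, -0.6, -0.5]
grip_width: 0.0491
```

Request:
move_arm([
  [5,0,-1.5,0,0,0,0],
  [5,0,-0.5,0,0,0,0],
  [5,0,0,0,0,0,0],
  [5,0,0,0,0,0,0],
  [5,0,0,0,0,0,0],
])

```text
time_s: 25.68
tool_pos: [0.4649, 0.0202, 0.1968]
tool_rot: [179.9, -0.0, 93.8]
force: [-0.1, 0.7, -0.7]
grip_width: 0.0498
```

Run:
```python
from h import *
o=env.get_obs(); c=cam("wrist"); print(o["tool_pos"],o["tool_rot"])
np.save("W17.npy",c["W"]); save(c,"w17.png",k=1.4)
```

```text
[0.46491336 0.02022685 0.19678648] [ 1.79946865e+02 -4.01806195e-02  9.38070037e+01]
```

View pics/w17.png

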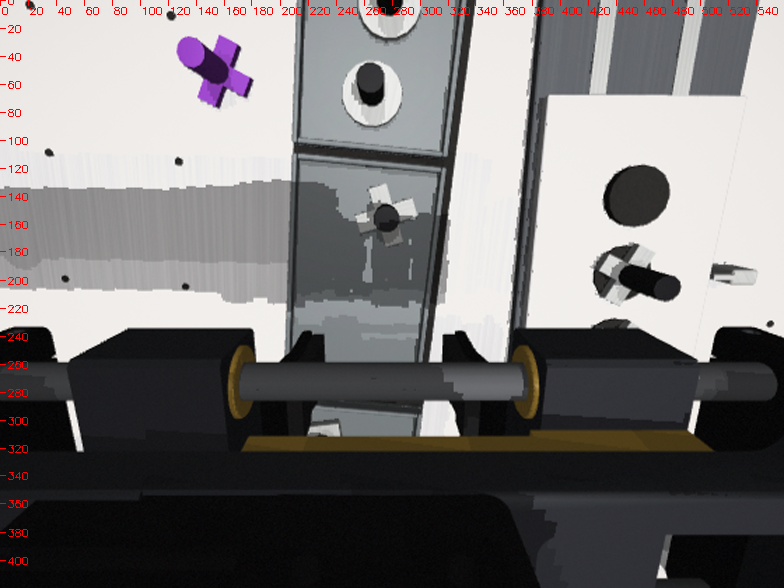

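Run:
```python
from h import *
c=cam("wrist"); c["W"]=np.load("W17.npy")
print("mount2",onz(c,667/1.4,287/1.4,.0765)); P=onz(c,386.5/1.4,218/1.4,.056); print(P)
plan(np.r_[P[:2],.08],93.8,5)
```

```text
mount2 [0.6490182  0.04151904 0.0765    ]
[0.46440906 0.07213492 0.056     ]
pose [0.4647 0.0203 0.1965] [ 1.800e+02 -7.000e-02  9.382e+01] F [ 0.04 -0.27 -0.42] w 49.9 t 25.7833
[1.03, 0.06, 2.33, 0.0, -0.0, 0.0]
[1.03, 0.06, 2.33, 0.0, -0.0, 0.0]
[1.03, 0.06, 2.33, 0.0, -0.0, 0.0]
[1.03, 0.06, 2.33, 0.0, -0.0, 0.0]
[1.03, 0.06, 2.33, 0.0, -0.0, 0.0]
```

Request:
move_arm([
  [5,1.4,0.1,2,0,0,0],
  [5,1.6,0.1,2,0,0,0],
  [5,1.2,0.1,2,0,0,0],
  [5,0.8,0,1.5,0,0,0],
  [5,0.1,0,0.5,0,0,0],
])

```text
time_s: 26.2
tool_pos: [0.4621, 0.0731, 0.1142]
tool_rot: [-179.8, -0.1, 94.0]
force: [-1.3, 0.1, -0.8]
grip_width: 0.0501
```

Request:
move_arm([
  [5,0,0,0,0,0,0],
  [5,0,0,0,0,0,0],
  [5,0,0,1.2,0,0,0],
  [5,0,0,1.3,0,0,0],
  [5,0,0,1.3,0,0,0],
])

```text
time_s: 26.62
tool_pos: [0.4646, 0.0701, 0.0786]
tool_rot: [179.9, 0.1, 93.7]
force: [-0.0, 0.9, -0.3]
grip_width: 0.05
```

Request:
move_arm([
  [5,0,0,1,0,0,0],
  [5,0,0,0,0,0,0],
  [5,0,0,0,0,0,0],
])

```text
time_s: 26.87
tool_pos: [0.4634, 0.0708, 0.0683]
tool_rot: [-180.0, -0.0, 93.8]
force: [-0.4, 0.2, 0.1]
grip_width: 0.0501
```

Request:
move_arm([
  [5,0.1,0.1,0.5,0,0,0],
  [5,0,0,0.6,0,0,0],
  [5,0,0,0.3,0,0,0],
  [5,0,0,0.1,0,0,0],
  [4.5,0,0,0,0,0,0],
])

```text
time_s: 27.28
tool_pos: [0.4642, 0.0721, 0.0533]
tool_rot: [-180.0, -0.0, 93.8]
force: [0.0, 0.6, -0.7]
grip_width: 0.0475
```

Request:
move_arm([
  [3.5,0,0,0,0,0,0],
  [2.5,0,0,0,0,0,0],
  [1.5,0,0,0,0,0,0],
  [1.5,0,0,0,0,0,0],
  [1.5,0,0,0,0,0,0],
], force=45)

```text
time_s: 27.7
tool_pos: [0.4645, 0.0721, 0.0537]
tool_rot: [180.0, 0.0, 93.8]
force: [0.0, 0.9, -0.1]
grip_width: 0.0202
```

Request:
move_arm([
  [1.5,0,0,0,0,0,0],
  [1.5,0,0,0,0,0,0],
  [1.5,0,0,0,0,0,0],
])

```text
time_s: 27.95
tool_pos: [0.4643, 0.0721, 0.0536]
tool_rot: [-180.0, 0.0, 93.8]
force: [-1.3, -0.1, 1.1]
grip_width: 0.0169
```

Request:
move_arm([
  [1.5,0,0,-1,0,0,0],
  [1.5,0,0,-2,0,0,0],
  [1.5,0,0,-3,0,0,0],
  [1.5,0,0,-2,0,0,0],
  [1.5,0,0,-1,0,0,0],
])

```text
time_s: 28.37
tool_pos: [0.466, 0.0726, 0.1467]
tool_rot: [179.7, 0.0, 93.8]
force: [0.7, 0.2, -0.6]
grip_width: 0.0167
```

Request:
move_arm([
  [1.5,0.3,2,0,0,0,0],
  [1.5,0.3,3,0,0,0,0],
  [1.5,0.3,3.5,0,0,0,0],
  [1.5,0.2,3.2,0,0,0,0],
  [1.5,0.2,2.5,0,0,0,0],
])

```text
time_s: 28.78
tool_pos: [0.6072, 0.0941, 0.1428]
tool_rot: [-180.0, -0.0, 93.7]
force: [-1.2, 0.0, 0.7]
grip_width: 0.017
```

Request:
move_arm([
  [1.5,0.2,2,0,0,0,0],
  [1.5,0,1.3,0,0,0,0],
  [1.5,0,0.6,0,0,0,0],
  [1.5,0,0,0,0,0,0],
  [1.5,0,0,0,0,0,0],
])

```text
time_s: 29.2
tool_pos: [0.6432, 0.099, 0.143]
tool_rot: [-179.9, 0.0, 93.8]
force: [-0.2, -1.2, -1.1]
grip_width: 0.0169
```

Request:
move_arm([
  [1.5,0,0,1,0,0,0],
  [1.5,0,0,1.5,0,0,0],
  [1.5,0,0,1.5,0,0,0],
  [1.5,0,0,0.5,0,0,0],
  [1.5,0,0,0,0,0,0],
])

```text
time_s: 29.62
tool_pos: [0.6419, 0.0982, 0.0954]
tool_rot: [-179.7, 0.0, 93.8]
force: [-1.1, -0.2, -0.9]
grip_width: 0.0168
```

Request:
move_arm([
  [1.5,0,0,0,0,0,0],
  [1.5,0,0,0,0,0,0],
  [1.5,0,0,0,0,0,0],
])

```text
time_s: 29.87
tool_pos: [0.6445, 0.0992, 0.0993]
tool_rot: [179.9, -0.0, 93.8]
force: [-0.3, 0.3, -1.2]
grip_width: 0.017
```

Request:
move_arm([
  [1.5,-0.02,0,0.5,0,0,0],
  [1.5,0,0,0.6,0,0,0],
  [1.5,0,0,0.5,0,0,0],
  [1.5,0,0,0.2,0,0,0],
  [1.5,0,0,0,0,0,0],
])

```text
time_s: 30.28
tool_pos: [0.6437, 0.0987, 0.0799]
tool_rot: [-179.9, 0.0, 93.8]
force: [-0.9, 0.1, -1.2]
grip_width: 0.017
```

Request:
move_arm([
  [1.5,0,0,0,0,0,0],
  [1.5,0,0,0,0,0,0],
])

```text
time_s: 30.45
tool_pos: [0.644, 0.0988, 0.0805]
tool_rot: [-180.0, -0.0, 93.8]
force: [0.0, 0.2, -0.9]
grip_width: 0.017
```

Request:
move_arm([
  [1.5,0,0,0.2,0,0,0],
  [1.5,0,0,0.2,0,0,0],
  [1.5,0,0,0.2,0,0,0],
  [1.5,0,0,0.2,0,0,0],
  [1.5,0,0,0,0,0,0],
])

```text
time_s: 30.87
tool_pos: [0.6445, 0.099, 0.074]
tool_rot: [179.9, 0.0, 93.8]
force: [-1.9, -0.4, 9.1]
grip_width: 0.017
```

Request:
move_arm([
  [1.5,0,0,0.2,0,0,0],
  [1.5,0,0,0.2,0,0,0],
  [1.5,0,0,0,0,0,0],
])

```text
time_s: 31.12
tool_pos: [0.6447, 0.0995, 0.0738]
tool_rot: [179.9, 0.1, 93.8]
force: [-9.5, -3.1, 26.6]
grip_width: 0.0167
```

Home on pad 3 as well. Release and rise.

Request:
move_arm([
  [1.5,0,0,-0.3,0,0,0],
  [1.5,0,0,0,0,0,0],
  [2.4,0,0,0,0,0,0],
  [2.8,0,0,0,0,0,0],
  [3.4,0,0,0,0,0,0],
])

```text
time_s: 31.53
tool_pos: [0.6439, 0.0986, 0.0711]
tool_rot: [-180.0, 0.0, 93.8]
force: [0.4, -1.0, 0.1]
grip_width: 0.0281
```

Request:
move_arm([
  [3.4,0,0,-0.8,0,0,0],
  [3.4,0,0,-2,0,0,0],
  [3.4,0,0,-3,0,0,0],
  [3.4,0,0,-4,0,0,0],
  [3.4,0,0,-3,0,0,0],
])

```text
time_s: 31.95
tool_pos: [0.6442, 0.0991, 0.2021]
tool_rot: [179.9, -0.0, 93.8]
force: [1.0, 0.5, 1.4]
grip_width: 0.0338
```

Request:
move_arm([
  [5,-2.5,0,0,0,0,0],
  [5,-4,0,0,0,0,0],
  [5,-4,0,0,0,0,0],
  [5,-3.6,0,0,0,0,0],
  [5,-2,0,0,0,0,0],
])

```text
time_s: 32.37
tool_pos: [0.6546, -0.0687, 0.1993]
tool_rot: [-180.0, 0.2, 93.4]
force: [0.3, -0.5, -0.2]
grip_width: 0.0492
```

Request:
move_arm([
  [5,-1,0,0,0,0,0],
  [5,-0.5,0,0,0,0,0],
  [5,0,0,0,0,0,0],
  [5,0,0,0,0,0,0],
  [5,0,0,0,0,0,0],
])

```text
time_s: 32.78
tool_pos: [0.6556, -0.0737, 0.1997]
tool_rot: [180.0, -0.1, 94.0]
force: [-0.6, 0.5, 0.4]
grip_width: 0.0499
```

Run:
```python
from h import *
o=env.get_obs(); c=cam("wrist"); print(o["tool_pos"],o["tool_rot"])
np.save("W18.npy",c["W"]); save(c,"w18.png",k=1.4)
c=cam("side"); save(c,"s4.png",160,190,330,350,4.2)
```

```text
[ 0.65564035 -0.0736854   0.1997491 ] [ 1.79984823e+02 -7.23796587e-02  9.40003853e+01]
```

View pics/w18.png

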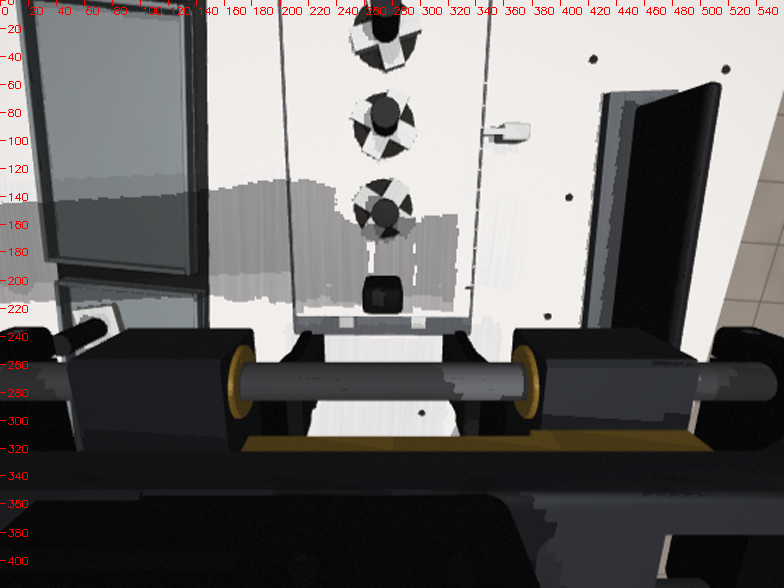

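View pics/s4.png

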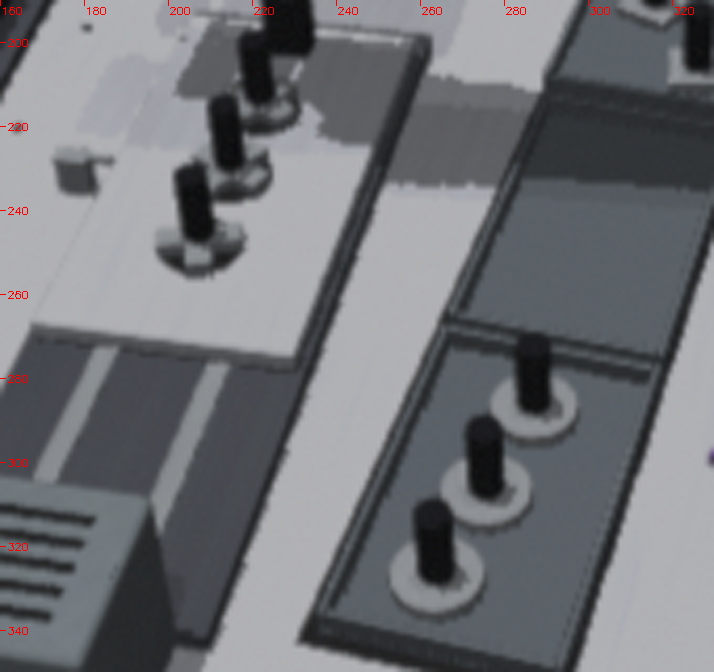

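Request:
move_arm([
  [5,-0.3,0,2,0,0,0],
  [5,0,0,3,0,0,0],
  [5,0,0,3,0,0,0],
  [5,0,0,2.2,0,0,0],
  [5,0,0,1,0,0,0],
])

```text
time_s: 33.3
tool_pos: [0.6537, -0.0786, 0.0839]
tool_rot: [-179.7, -0.1, 93.9]
force: [-0.7, -0.4, 0.5]
grip_width: 0.0501
```

Request:
move_arm([
  [5,0,0,0.8,0,0,0],
  [5,0,0,0.5,0,0,0],
  [5,0,0,0.3,0,0,0],
  [5,0,0,0,0,0,0],
  [5,0,0,0,0,0,0],
])

```text
time_s: 33.72
tool_pos: [0.6566, -0.0798, 0.0727]
tool_rot: [179.9, 0.0, 93.8]
force: [-0.6, -0.8, 0.1]
grip_width: 0.0504
```

Request:
move_arm([
  [4.5,0.2,-0.1,0.2,0,0,0],
  [4,0,0,0,0,0,0],
  [3,0,0,0,0,0,0],
  [2.5,0,0,0,0,0,0],
  [2.5,0,0,0,0,0,0],
], force=25)

```text
time_s: 34.13
tool_pos: [0.6549, -0.078, 0.0697]
tool_rot: [180.0, 0.0, 93.8]
force: [5.9, 0.8, -1.6]
grip_width: 0.029
```

Request:
move_arm([
  [2.5,0,0,0,0,0,0],
  [2.5,0,0,0,0,0,0],
  [2.5,0,0,0,0,0,0],
], force=25)

```text
time_s: 34.38
tool_pos: [0.6555, -0.0779, 0.0698]
tool_rot: [179.9, 0.0, 93.8]
force: [3.3, -0.7, -2.0]
grip_width: 0.0279
```

Run:
```python
from h import *
o=env.get_obs(); c=cam("wrist"); print(o["tool_pos"],o["tool_rot"],o["grip_width"])
np.save("W19.npy",c["W"]); save(c,"w19.png",k=1.4)
```

```text
[ 0.65546168 -0.07794103  0.06978342] [1.79902904e+02 2.84818056e-03 9.37697664e+01] 0.027887637761067736
```

View pics/w19.png

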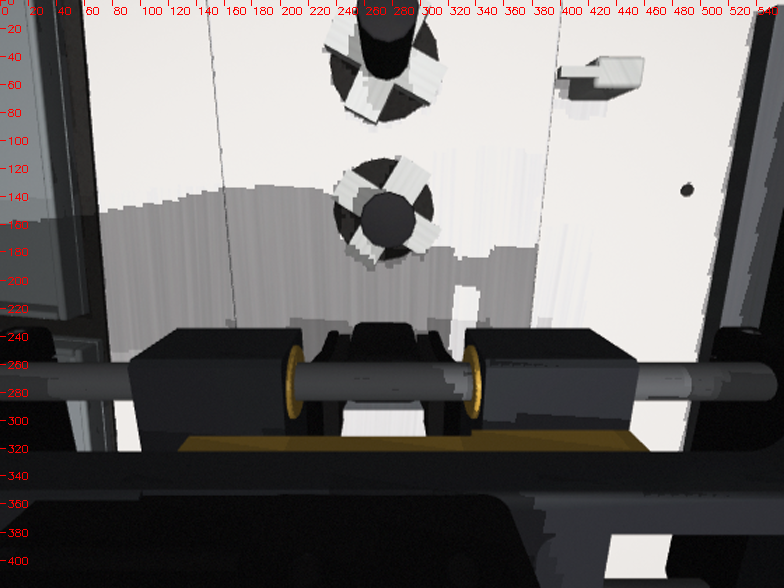

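Run:
```python
from h import *
c=cam("wrist"); u=np.array([-np.sin(np.radians(3.57)),np.cos(np.radians(3.57)),0])
def at(f):
    d=dict(c); d["W"]=np.load(f); return d
c19=at("W19.npy")
E=onz(c19,382/1.4,322.5/1.4,.0695); G=E-.010*u; print("grip centre",G)
import cv2
im=cv2.imread("pics/w19.png"); cv2.imwrite("pics/w19b.png",cv2.resize(im[30:110,530:680],None,fx=5,fy=5,interpolation=cv2.INTER_NEAREST))
im=cv2.imread("pics/w18.png"); cv2.imwrite("pics/w18b.png",cv2.resize(im[100:160,470:550],None,fx=8,fy=8,interpolation=cv2.INTER_NEAREST))
```

```text
grip centre [ 0.65442001 -0.0638781   0.0695    ]
```

View pics/w19b.png

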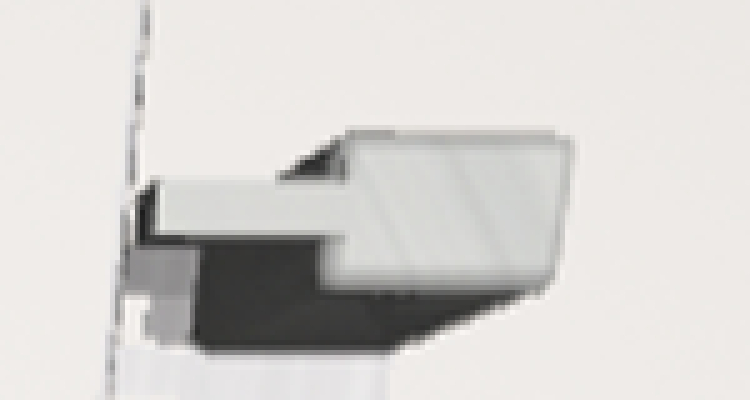

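View pics/w18b.png

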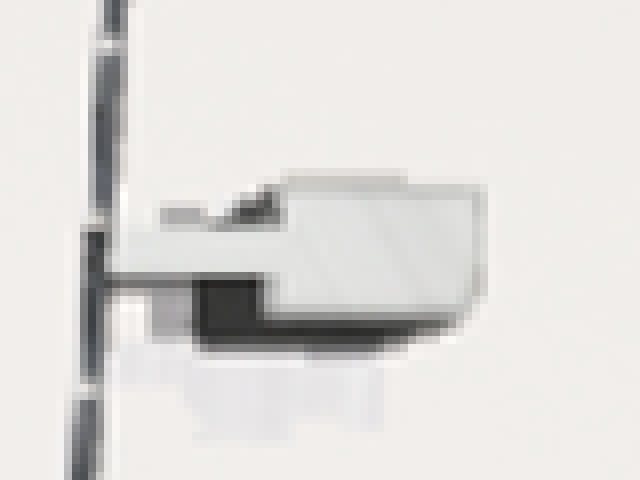

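Run:
```python
from h import *
c=cam("wrist"); u=np.array([-np.sin(np.radians(3.57)),np.cos(np.radians(3.57)),0])
def at(f):
    d=dict(c); d["W"]=np.load(f); return d
c19=at("W19.npy");c18=at("W18.npy")
E=onz(c19,382/1.4,322.5/1.4,.0245); G=E-.010*u; print("grip centre",G)
G=np.array([.6557,-.0770,.047])
for n,d,ps in [("19",c19,[(442.9,51.6),(414.3,51.0)]),("18",c18,[(369.2,94),(352.7,93.9)])]:
    for p in ps: P=onz(d,*p,.026); print(n,P,(P-G)@u)
print(two(c19,(442.9,51.6),c18,(369.2,94)))
for n,d,p in [("n1 19",c19,(388/1.4,220/1.4)),("n1 18",c18,(385/1.4,212/1.4))]:
    P=onz(d,*p,.0765); print(n,P,(P-G)@u)
```

```text
grip centre [ 0.6554215  -0.07859725  0.0245    ]
19 [0.74345629 0.04369551 0.026     ] 0.11499689316971955
19 [0.72729657 0.04291936 0.026     ] 0.1152284805282305
18 [0.74389373 0.04342492 0.026     ] 0.11469958867219911
18 [0.7274079  0.04235642 0.026     ] 0.11465970143646546
(array([0.74402545, 0.04375285, 0.02513791]), np.float64(0.0004628231501918657))
n1 19 [ 0.65330211 -0.01758549  0.0765    ] 0.059448526768272426
n1 18 [ 0.65340839 -0.01701927  0.0765    ] 0.06000702758587194
```

Request:
move_arm([
  [2.5,0.3,0,0,0,0,0],
  [2.5,0.6,0,0,0,0,0],
  [2.5,0.8,0,0,0,0,0],
  [2.5,0.8,0.01,0,0,0,0],
  [2.5,0.8,0,0,0,0,0],
])

```text
time_s: 34.95
tool_pos: [0.6535, -0.046, 0.0698]
tool_rot: [179.9, 0.1, 93.7]
force: [5.3, -1.7, -1.2]
grip_width: 0.0277
```

Request:
move_arm([
  [2.5,0.8,0.01,0,0,0,0],
  [2.5,0.8,0,0,0,0,0],
  [2.5,0.8,0.01,0,0,0,0],
  [2.5,0.8,0,0,0,0,0],
  [2.5,0.8,0.01,0,0,0,0],
])

```text
time_s: 35.37
tool_pos: [0.651, -0.0061, 0.0698]
tool_rot: [179.9, 0.1, 93.7]
force: [4.5, -2.5, -0.5]
grip_width: 0.028
```

Request:
move_arm([
  [2.5,0.8,0,0,0,0,0],
  [2.5,0.8,0.01,0,0,0,0],
  [2.5,0.8,0,0,0,0,0],
  [2.5,0.7,0,0,0,0,0],
  [2.5,0.4,0,0,0,0,0],
])

```text
time_s: 35.78
tool_pos: [0.6488, 0.0302, 0.0698]
tool_rot: [179.9, 0.0, 93.8]
force: [6.0, -1.4, -1.6]
grip_width: 0.0281
```

Request:
move_arm([
  [2.5,0.3,0,0,0,0,0],
  [2.5,0.2,0,0,0,0,0],
  [2.5,0.1,0,0,0,0,0],
  [2.5,0,0,0,0,0,0],
  [2.5,0,0,0,0,0,0],
])

```text
time_s: 36.2
tool_pos: [0.6485, 0.0356, 0.0698]
tool_rot: [179.9, 0.0, 93.8]
force: [5.3, -0.6, -1.4]
grip_width: 0.0279
```

Run:
```python
from h import *
o=env.get_obs(); c=cam("wrist"); print(o["tool_pos"],o["tool_rot"],o["grip_width"])
np.save("W20.npy",c["W"]); save(c,"w20.png",k=1.4)
```

```text
[0.64848898 0.03557045 0.06978753] [1.79901587e+02 3.32647466e-02 9.37570367e+01] 0.02793122455302951
```

View pics/w20.png

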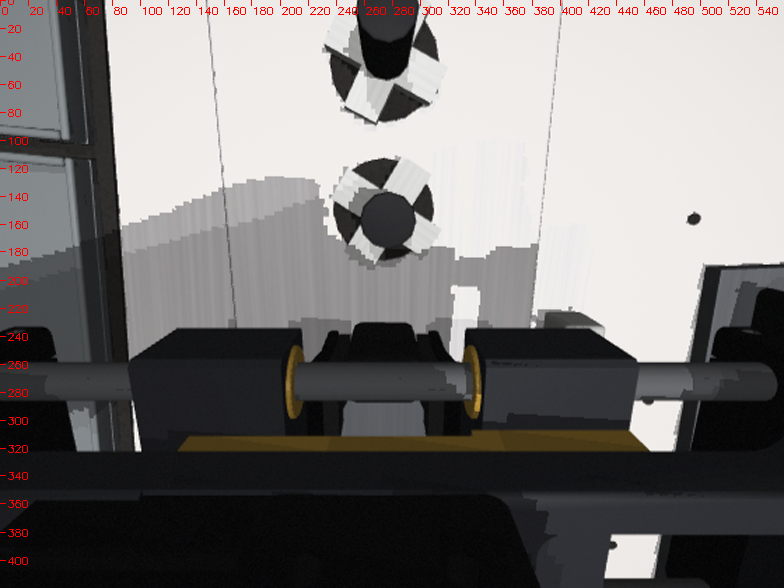

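Request:
move_arm([
  [2.5,0.11,0,0,0,0,0],
  [2.5,0,0,0,0,0,0],
  [2.5,0,0,0,0,0,0],
])

```text
time_s: 36.5
tool_pos: [0.6484, 0.0363, 0.0698]
tool_rot: [179.9, 0.1, 93.7]
force: [5.5, -1.3, -2.1]
grip_width: 0.028
```

Request:
move_arm([
  [3,0,0,0,0,0,0],
  [4,0,0,0,0,0,0],
  [5,0,0,0,0,0,0],
  [5,0,0,-1,0,0,0],
  [5,0,0,-2,0,0,0],
])

```text
time_s: 36.92
tool_pos: [0.6448, 0.0371, 0.0973]
tool_rot: [-179.6, -0.0, 93.8]
force: [-0.9, -0.0, -0.2]
grip_width: 0.0467
```

Request:
move_arm([
  [5,0,0,-3,0,0,0],
  [5,-1,0,-3,0,0,0],
  [5,-2,0,-2,0,0,0],
  [5,-1.5,0,-1,0,0,0],
  [5,-0.5,0,0,0,0,0],
])

```text
time_s: 37.33
tool_pos: [0.6523, -0.0156, 0.1932]
tool_rot: [179.7, 0.1, 93.6]
force: [1.6, -0.2, 0.2]
grip_width: 0.0496
```

Request:
move_arm([
  [5,0,0,0,0,0,0],
  [5,0,0,0,0,0,0],
  [5,0,0,0,0,0,0],
  [5,0,0,0,0,0,0],
])

```text
time_s: 37.67
tool_pos: [0.65, -0.0111, 0.1883]
tool_rot: [-179.9, -0.1, 93.9]
force: [-0.4, 0.9, -0.3]
grip_width: 0.0498
```

Run:
```python
from h import *
o=env.get_obs(); c=cam("wrist"); print(o["tool_pos"],o["tool_rot"],o["grip_width"])
np.save("W21.npy",c["W"]); save(c,"w21.png",220,70,400,220,4.3)
```

```text
[ 0.64999801 -0.0111251   0.18829097] [-1.79868871e+02 -6.52896810e-02  9.39130766e+01] 0.04983466398484415
```

View pics/w21.png

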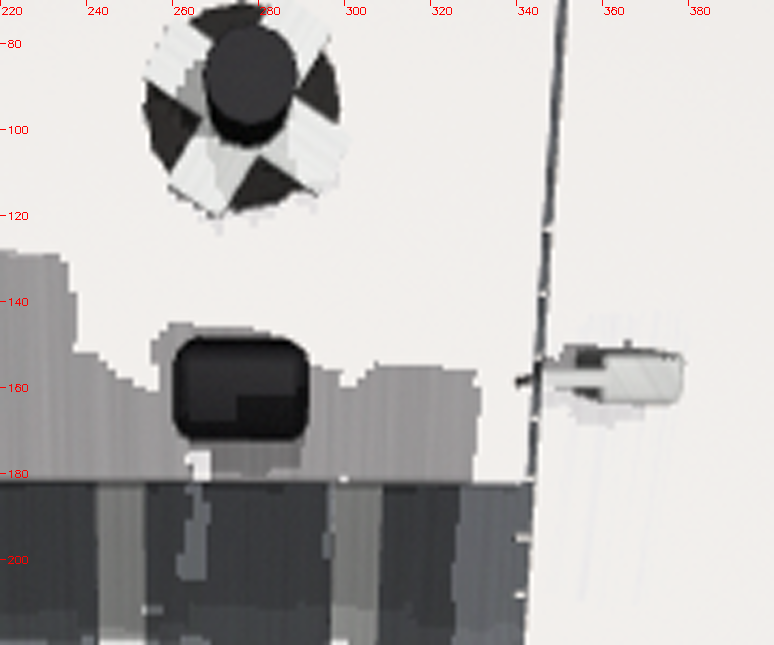

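Run:
```python
from h import *
c=cam("wrist"); c["W"]=np.load("W21.npy"); u=np.array([-np.sin(np.radians(3.57)),np.cos(np.radians(3.57)),0])
nr=onz(c,276,172.6,.0695); fb=onz(c,276,148.4,.0245); print("near top edge",nr,"far bottom",fb)
G=(nr+.01*u); print(G, fb-.01*u)
for p in [(369.5,157.7),(353.7,157.6)]:
    P=onz(c,*p,.026); print(P,"from near:",(P-G)@u,"from far:",(P-(fb-.01*u))@u)
# plate end edge: grip to plate end etc
n1=onz(c,220+250/4.3,70+74/4.3,.0765); print("mount1 post",n1,(n1-G)@u)
```

```text
near top edge [0.64965595 0.02758869 0.0695    ] far bottom [0.6486278  0.04666866 0.0245    ]
[0.64903327 0.03756928 0.0695    ] [0.64925048 0.03668807 0.0245    ]
[0.74387443 0.04403364 0.026     ] from near: 0.0005462519040283112 from far: 0.0014392826811794577
[0.72787858 0.04303211 0.026     ] from near: 0.0005426875739637722 from far: 0.001435718351114918
mount1 post [0.64644119 0.09625574 0.0765    ] 0.05873397697814533
```

Request:
move_arm([
  [5,-0.7,0,0,0,0,0],
  [5,-0.9,0,0,0,0,0],
  [5,-0.4,0,0,0,0,0],
  [5,0,0,0,0,0,0],
  [5,0,0,0,0,0,0],
])

```text
time_s: 38.18
tool_pos: [0.6523, -0.0338, 0.1894]
tool_rot: [-180.0, 0.0, 93.7]
force: [0.1, -0.3, 0.2]
grip_width: 0.05
```

Request:
move_arm([
  [5,0,0,0,0,0,0],
  [5,0,0,0,0,0,0],
  [5,0,0,0,0,0,0],
])

```text
time_s: 38.43
tool_pos: [0.6522, -0.0324, 0.1896]
tool_rot: [180.0, -0.0, 93.8]
force: [0.2, -0.8, 0.1]
grip_width: 0.0502
```

Run:
```python
from h import *
o=env.get_obs(); c=cam("wrist"); print(o["tool_pos"],o["tool_rot"],o["grip_width"],c["W"][:3,3])
np.save("W22.npy",c["W"]); save(c,"w22.png",240,90,390,200,5.2)
```

```text
[ 0.65221499 -0.03237361  0.18961383] [ 1.79992007e+02 -5.50530350e-03  9.38196984e+01] 0.05015268955178945 [0.64764561 0.03664088 0.32685754]
```

View pics/w22.png

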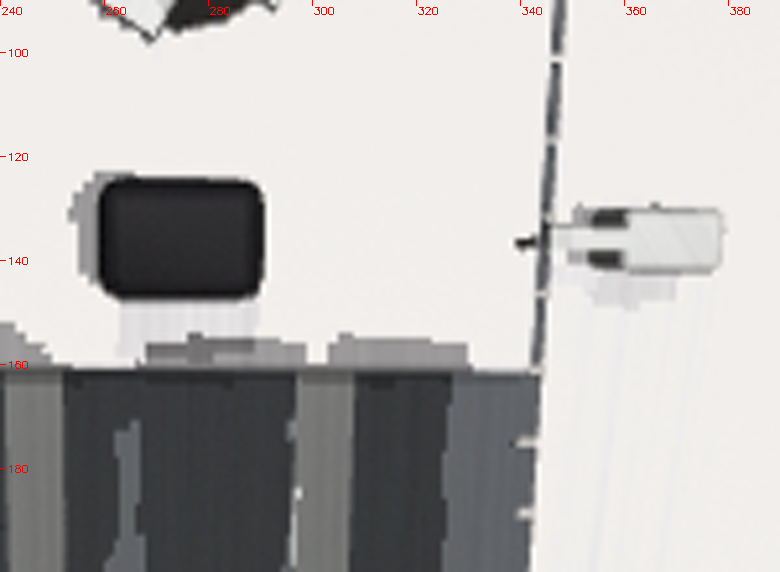

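Run:
```python
from h import *
c=cam("wrist"); c["W"]=np.load("W22.npy")
for a in (3.4,3.57,3.7):
  u=np.array([-np.sin(np.radians(a)),np.cos(np.radians(a)),0])
  G=onz(c,275,135.96,.0695)
  print(a,G,[((onz(c,*p,.026)-G)@u).round(5) for p in [(369.8,136.35),(355.4,135.9)]])
# direction of plate end edge (x dir): rows at u=245..340 
a=onz(c,250,161.2,.0245);b=onz(c,340,162.0,.0245)
im=c["img"].astype(int)
```

```text
3.4 [0.64923333 0.03726272 0.0695    ] [np.float64(0.00044), np.float64(0.00077)]
3.57 [0.64923333 0.03726272 0.0695    ] [np.float64(0.00016), np.float64(0.00053)]
3.7 [0.64923333 0.03726272 0.0695    ] [np.float64(-5e-05), np.float64(0.00035)]
```

Run:
```python
from h import *
c=cam("wrist"); o=env.get_obs(); g=cv2.cvtColor(c["img"],cv2.COLOR_RGB2GRAY).astype(float)
print(o["tool_pos"],o["tool_rot"])
def sub(col,thr):  # first crossing from above
    for v in range(152,172):
        if g[v,col]>=thr>g[v+1,col]: return v+(g[v,col]-thr)/(g[v,col]-g[v+1,col])
us=[u for u in list(range(253,264))+list(range(314,324))+list(range(330,338))]
vs=[sub(u,95) for u in us]; ok=[(u,v) for u,v in zip(us,vs) if v]; 
print([(u,round(v,2)) for u,v in ok][::3])
P=np.array([onz(c,u,v+.0,.0245)[:2] for u,v in ok]); k=np.polyfit(P[:,0],P[:,1],1); print("end edge angle",np.degrees(np.arctan(k[0])))
# block edges
for col in (265,270,275,280,285):
    z=g[115:155,col]; d=np.diff(z); print(col,115.5+np.argmin(d),115.5+np.argmax(d), end=" | ")
print()
for col in (362,366,370,374): print(col,g[126:148,col].astype(int))
for col in (350,353,356): print(col,g[126:148,col].astype(int))
```

```text
[ 0.65220192 -0.03251495  0.18957753] [1.79997451e+02 3.22148188e-03 9.38116278e+01]
[(253, np.float64(160.31)), (256, np.float64(160.69)), (259, np.float64(160.67)), (262, np.float64(160.68)), (315, np.float64(160.51)), (318, np.float64(160.52)), (321, np.float64(160.53)), (330, np.float64(160.9)), (333, np.float64(161.72)), (336, np.float64(161.78))]
end edge angle 3.3519187458143826
265 123.5 147.5 | 270 123.5 147.5 | 275 123.5 147.5 | 280 123.5 147.5 | 285 123.5 147.5 | 
362 [239 238 235 228 186 220 227 224 224 225 226 224 223 221 208 176 200 220
 219 220 220 219]
366 [239 230 149 154 184 219 227 227 227 226 225 225 225 221 205 172 185 218
 218 219 219 225]
370 [239 239 239 232 180 211 222 219 220 222 224 225 224 222 211 176 185 223
 238 238 238 239]
374 [239 239 239 232 181 209 220 220 221 221 221 222 222 219 203 178 212 238
 237 236 236 236]
350 [239 239 239 231 169 170 166 172 228 228 228 221 170 169 185 231 231 231
 233 240 239 239]
353 [239 239 232 171 164 142 119 142 228 228 228 214  75  78 120 200 230 230
 230 228 222 236]
356 [239 238 234 223 100  62  56 123 228 228 228 216  93  57  57 126 229 218
 219 219 220 220]
```

Request:
move_arm([
  [5,-2,-0.5,-2,0,0,0],
  [5,-4,-1,-3,0,0,0],
  [5,-4,-1,-3,0,0,0],
  [5,-4,-1,-2,0,0,0],
  [5,-4,-1,0,0,0,0],
])

```text
time_s: 39.0
tool_pos: [0.6244, -0.1968, 0.2821]
tool_rot: [179.6, 0.1, 93.9]
force: [0.5, 0.2, -0.4]
grip_width: 0.0501
```

Request:
move_arm([
  [5,-4,-1,0,0,0,0],
  [5,-3,-1,0,0,0,0],
  [5,-1,0,0,0,0,0],
  [5,0,0,0,0,0,0],
  [5,0,0,0,0,0,0],
])

```text
time_s: 39.42
tool_pos: [0.608, -0.2773, 0.2765]
tool_rot: [180.0, -0.1, 93.8]
force: [0.2, 1.1, -0.7]
grip_width: 0.0498
```

Run:
```python
from h import *
c=cam("top"); save(c,"t9.png",100,110,500,330,2); c=cam("side"); save(c,"s9.png",140,100,360,400,2)
c=cam("side"); save(c,"s10.png",150,190,290,320,5)
print(env.get_obs()["time_s"],env.get_obs()["force"])
```

```text
39.5667 [-0.1470349   0.43724775  0.43492376]
```

View pics/t9.png

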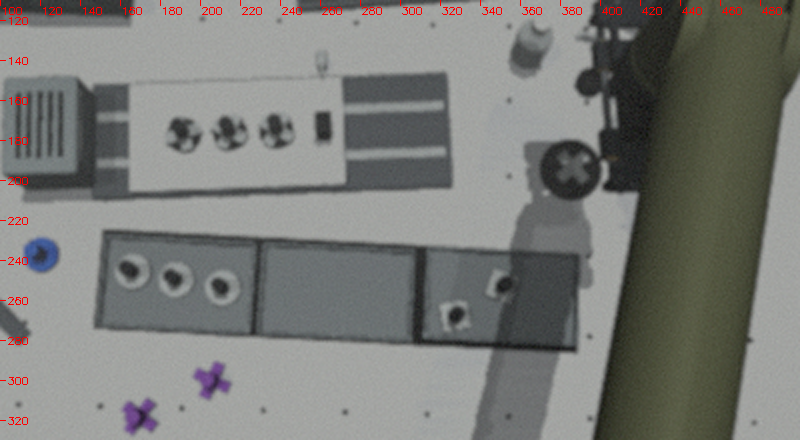

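View pics/s9.png

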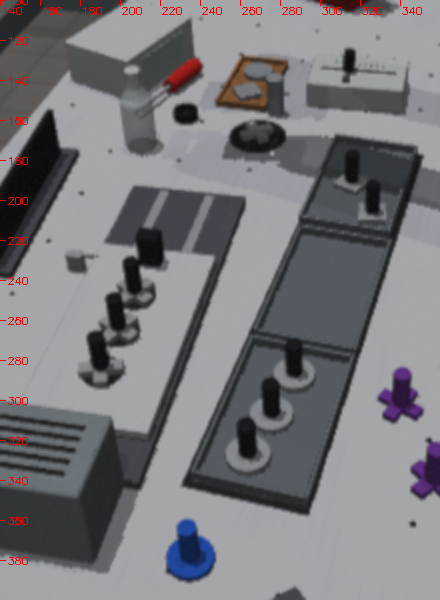

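View pics/s10.png

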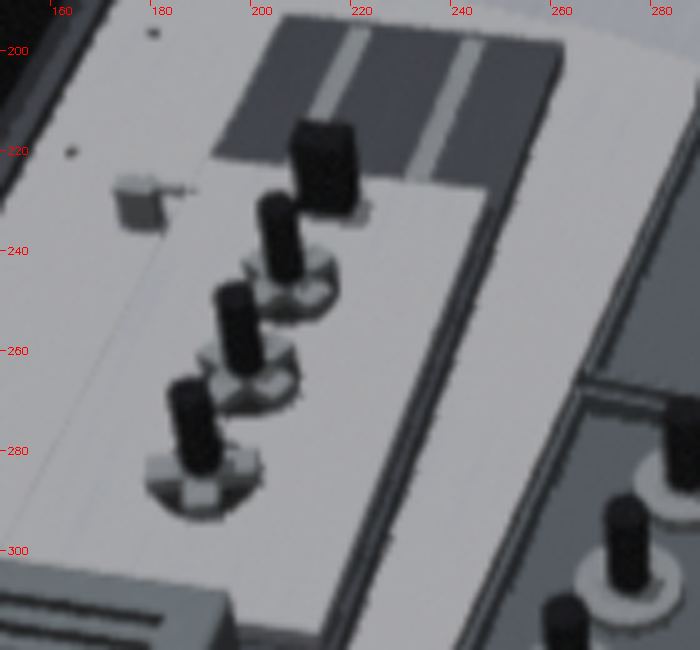

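```bash
python3 -c "
from cell import job; print(job.sign_off())"
```

```text
the job is handed in; nothing more can be done
None
```

I did the whole job and handed it in at about 40 s, and none of my checks found a failure. The sample on the pad was the cross, so I slid the shuttle out to its stop. I set the three cross mounts upright on nest pads 1–3 and pressed each one home: about 6 mm of travel, with the height then steady at 26–28 N. I then slid the shuttle in to the index pointer. The fader had been set level with its mark at the start.

**Last checks:**
- **Mounts:** In the pictures all three stand upright. The two I measured sit within about 1 mm of their pad centres in most views. The third was checked only by eye, in the side and top pictures.
- **Fader:** It is within about 0.3 mm of the mark.
- **Shuttle grip:** The best view, from straight above, puts it about 0.5 mm short of the pointer. Other views disagreed, from 0.3 to 1.4 mm short. I left it there, because a correction would have been about as uncertain as the error.
- **Everything else:** One square mount moved a little inside its own bin during the run. The arm did not touch it, so I take it for the random knock you mentioned. The round mounts, the look-alikes and the other items looked unmoved in the final pictures.

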